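# Lay out the steering gear for glue-up

### The arm

A 7-joint arm with a two-finger parallel gripper is mounted at the origin on the work surface. World frame = base frame: x ahead of the robot, y to its left, z up, the work surface at z = 0. Lengths are in m, angles in rad, forces in N, time in s.
With the tool pointing down it reaches from about 0.35 to 0.9 m from the base axis. Payload 8.1 kg.
Tool frame: the origin (TCP) lies at the very end of the fingers, on their centre line; the grasp point (between the pads) lies 19 mm behind it; z points along the fingers, y is the direction in which the jaws open and shut (so a half turn about z gives the same grasp; the last joint's range is limited). The gripper opens to 92 mm and grips with 3 to 60 N. Pads are 19 mm wide; open, the fingers measure 130 mm over their backs; the gripper's body (75 mm by 190 mm) begins 47 mm behind the grasp point.
Start: joints at [1.096, 0.434, 0.025, 1.573, -0.012, 1.134, -0.075], TCP at [0.227, -0.582, 0.227] pointing down, gripper open.
Joint ranges: [-2.62, 2.62], [-0.44, 2.09], [-1.27, 1.32], [0.08, 2.57], [-1.32, 4.46], [0.12, 2], [-2.74, 2.74]. Speed limits (rad/s): [2.22, 2.22, 3.01, 3.01, 3.14, 3.14, 3.14].

### API

Orientations are given as a rotation vector (axis times angle).
In Python, from cell import observe, get_image, sign_off gives the robot as it stands.
- The arm moves only by the tool arm_command, never from a script. Its argument "deltas" is a list of rows, each an object with "xyz": the shift along the tool's x, y, z in cm, a list of three; "turn": the turn about the tool's z in degrees; "jaw": the closure in counts, from 0 (fully open) to 255 (shut). A call has 1 to 5 rows; each row is the pose to reach, as a shift and turn from the pose measured when the call began, along the tool's axes at that moment; what a row does not reach only later rows make up. A row lasts 1/12 s, in which the tool goes at most 41.7 mm and 7.16 degrees, less where a joint would pass 70% of its speed; a pose out of reach is approached as far as the arm can. A call with a gripper value outside its range is refused whole. The fingers move at their own pace and stop on an object; "force" is the grip in N (left out, the last holds). Time passes only in rows, so rows that repeat a pose let the fingers close. It gives the time, the measured TCP pose, the force and the opening at its end, in the units of the state.
- observe(): the state, without advancing time (a new reading comes with each control period).
- get_image(name): name is "scene" or "side" or "wrist"; returns a dict with "frame" (480x640x3 uint8, red, green, blue), "depth" (480x640 float32, m along the optical axis (not along the pixel's ray), 0 where there is no reading), "camera_matrix" (3x3 intrinsics, pixels), "cam_to_world" (4x4, takes a point from camera to world coordinates). Camera axes: x right, y up, looking along -z (the intrinsics and any distortion apply to the point x, -y, -z); pixel columns grow to the right and rows downward; lengths in m; the calibration is good to about 2 mm. A picture is of the moment at which its call begins.
- sign_off(): hands the job in, once; it reports no verdict.
The state is a dict: "clock": time; "joints": joint angles; "dq": joint speeds; "joint_efforts": joint torques, N m; "position": TCP position; "ee_rot": TCP orientation; "force": force on the tool from outside, world axes, zero at the start; "ft_torque": the same for the moment, N m; "width": opening from 0.0 (shut) to 1.0 (fully open).
Only numpy, scipy, OpenCV 4.12 (cv2) and the standard library are available. Lean on these libraries where they do the work, as an engineer would, in place of code of your own. Each camera call takes 0.05 s, during which the arm holds its last target.

### The job

Set out the steering gear: stand the white dish in the middle of the round cork pad, then lay the ship's wheel casting flat and centred on top of the dish. Swing up the sprung hold-down finger on the dark rest until it stays up, before moving the long rudder blank that it holds, then lay that blank flat on top of the pale glue block, centred and lengthwise along it, and lay the short rudder blank flat on the counter midway between the round pad and the glue block. Set the dish and the casting down without dropping them, and leave the steel dividers where they are.

Things in the scene. Friction and masses are not known exactly. Their poses are not given: they have to be found in the camera images.
- dish: White ceramic mixing dish, loose, round: 60 mm across outside (48 mm at the foot), 24 mm high, wall 4 mm, open at the top. Origin: centre of its underside, z up. Starts in the oak drawer, upright. 60 to 130 g. Goes in the middle of the round pad.
- wheel: Grey pewter ship's wheel casting, loose, flat: ring 72 mm across, six spokes reaching 98 mm across, all 8 mm thick; solid upright hub 18 mm across, 22 mm high in the centre, to grip it by. Origin: centre of its underside, z up along the hub. Starts in the oak drawer. Goes hub up on the dish's rim, its underside level with the dish's top.
- short_rudder: The smaller pear wood rudder blank, loose, flat, 66 x 28 x 8 mm: long axis x; the 28 mm wide part runs from x = -33 to +9 mm, the rest up to x = +33 mm is 16 mm wide. Origin: centre of its underside. Starts in the oak drawer. Goes flat on the bare counter midway between the centres of the round pad and the glue block, any way round.
- long_rudder: The larger pear wood rudder blank, loose, flat, 100 x 36 x 8 mm: long axis x; the 36 mm wide part runs from x = -50 to +14 mm, the rest up to x = +50 mm is 22 mm wide. Origin: centre of its underside. Starts on the rest (underside 20 mm above the counter) with its narrow end under the hold-down finger. Goes on top of the glue block, either end first.
- round_pad: Round cork pad fixed to the counter, 100 mm across, 4 mm thick. Origin: centre of its underside, on the counter. Its centre is always 260 mm from that of the glue block, on the line of the block's x axis, on either side.
- glue_block: Pale wooden block fixed to the counter, 120 (x) x 60 (y) x 16 (z) mm. Origin: centre of its underside, on the counter; x is its long axis.
- rest: Dark wooden rest fixed to the counter, 165 (x) x 50 (y) x 20 (z) mm, from x = -60 to +105 mm. Origin on the counter below the middle of the long blank's starting place. The hold-down finger's hinge axis is parallel to this y, at x = +85 mm, z = 36 mm, between steel cheeks 46 mm high at x = +77 to +93 mm, y = +-14 mm.
- finger (a joint): Angle (rad) of the steel hold-down finger: about 0 pressing on the blank, 2.2 swung up and back at its stop. At 0 it runs 58 mm from the hinge to the rest's -x, 12 mm wide; its black cross-bar knob (12 mm thick, 22 mm long in y; pinch its ends from above) is centred 45 mm from the hinge to -x, 18 mm above the hinge axis. A light spring (about 0.04 N m) holds it shut; past 1.8 rad it stays up.
- drawer: Shallow oak drawer standing open from a low carcass, fixed to the counter. Origin: on the counter below the middle of the drawer. Drawer 290 (x) x 310 (y) mm outside, walls 10 mm thick with their tops 39 mm above the counter, floor 14 mm above the counter. The carcass, 75 mm high and 400 mm wide, begins at x = +150 mm.
- dividers: Pair of steel dividers, loose bystander lying on the counter, 129 mm long, 9 mm high. Origin: near the middle of its length, underside. Not to be moved.
Mind the look-alikes: they are no part of the job. What is shaped like the short_rudder but red is not meant. Of the things shaped like the wheel, the grey one is meant.

How it is judged:
By the outcome, as a careful person would: the job done as asked, in the order asked, and still so for the second after the job is handed in, with the robot touching nothing.
It also fails if it takes over 144 s, if anything falls off the work surface, if the arm or the gripper's body presses on something with over 40 N, if the wrist force passes 120 N, or if a joint passes its speed limit or range.

## Working session

There is one attempt and no reset: what is moved stays moved. The work goes in short steps, Python scripts to look and compute and a tool call to move; the robot and the scene stay as the last step left them, time stands still between calls to the robot, and variables do not carry over. Pictures are saved under pics/ and viewed, and the job is handed in when it is done.

Besides the shell and the picture viewer there is one more tool, called after "Emit:" as name([rows], argument=value, ...), one row to a line, values as JSON. arm_command: Moves the arm, as the interface text tells. Its arguments: {"type":"object","properties":{"deltas":{"type":"array","items":{"type":"object","properties":{"xyz":{"type":"array","items":{"type":"number"}},"turn":{"type":"number"},"jaw":{"type":"number"}}}},"force":{"type":"number"}},"required":["deltas"]}

```bash
ls; mkdir -p pics; python3 - <<'E'
from cell import observe,get_image
import cv2,numpy as np
s=observe();print(s)
for n in ["scene","side","wrist"]:
    d=get_image(n);cv2.imwrite(f"pics/{n}0.png",d["frame"][:,:,::-1]);np.savez(f"{n}0.npz",**{k:np.array(v) for k,v in d.items()})
    print(n,d["camera_matrix"],d["cam_to_world"], {k for k in d})
E
```

```text
pics
{'clock': 0.0, 'joints': array([ 1.09640679,  0.43522527,  0.02499877,  1.57408086, -0.01156444,
        1.13398875, -0.07506718]), 'dq': array([-0.0003609 ,  0.00025478, -0.00104369, -0.00171376, -0.00092512,
        0.00166959, -0.00081128]), 'joint_efforts': array([-9.51898869e-05, -6.67852736e+01,  9.84710902e-01, -3.14453602e+01,
       -6.05778024e-02,  4.29258286e-02,  2.02144670e-04]), 'position': array([ 0.22679313, -0.58186477,  0.22595014]), 'ee_rot': array([-3.08601912e+00, -5.80303454e-01,  7.33709770e-04]), 'force': array([0.30923086, 0.53112806, 0.36907983]), 'ft_torque': array([-0.02321829, -0.00811373, -0.00880241]), 'width': 1.0012822755843849}
scene [[450.24057657   0.         325.84726163]
 [  0.         450.24057657 235.95076952]
 [  0.           0.           1.        ]] [[ 0.84465137 -0.34552703  0.40887055  0.95122908]
 [ 0.53524504  0.53261379 -0.65561826 -0.88165969]
 [ 0.00876374  0.77261479  0.6348146   0.80868507]
 [ 0.          0.          0.          1.        ]] {'cam_to_world', 'camera_matrix', 'frame', 'depth'}
side [[486.01897567   0.         331.06785525]
 [  0.         486.01897567 237.06962954]
 [  0.           0.           1.        ]] [[-9.75422012e-01  1.59834878e-01 -1.51673041e-01  3.19046691e-01]
 [-2.20342761e-01 -7.04476909e-01  6.74656470e-01  7.09648065e-01]
 [ 9.83479585e-04  6.91494828e-01  7.22380741e-01  9.52121480e-01]
 [ 0.00000000e+00  0.00000000e+00  0.00000000e+00  1.00000000e+00]] {'cam_to_world', 'camera_matrix', 'frame', 'depth'}
wrist [[400.32723833   0.         323.63484839]
 [  0.         400.32723833 235.53567103]
 [  0.           0.           1.        ]] [[ 0.36417249  0.90011053  0.2391222   0.28929551]
 [-0.9313297   0.35247042  0.09159466 -0.55735553]
 [-0.00183818 -0.25605787  0.96665971  0.38320912]
 [ 0.          0.          0.          1.        ]] {'cam_to_world', 'camera_matrix', 'frame', 'depth'}
```

View pics/scene0.png

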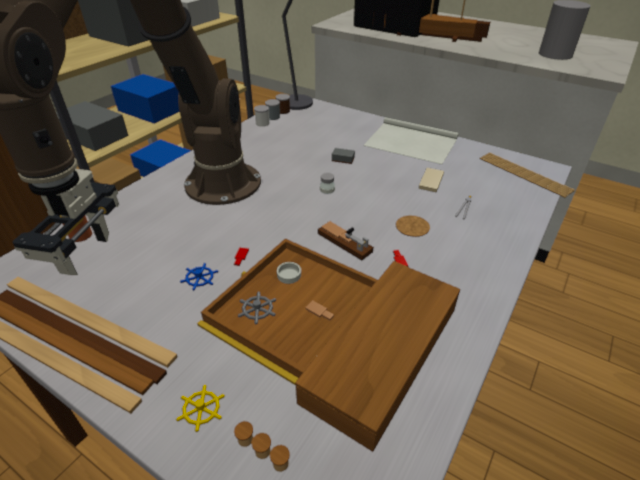

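View pics/side0.png

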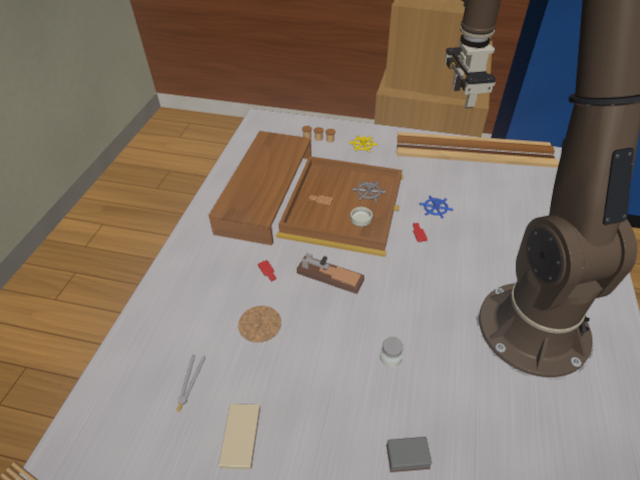

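View pics/wrist0.png

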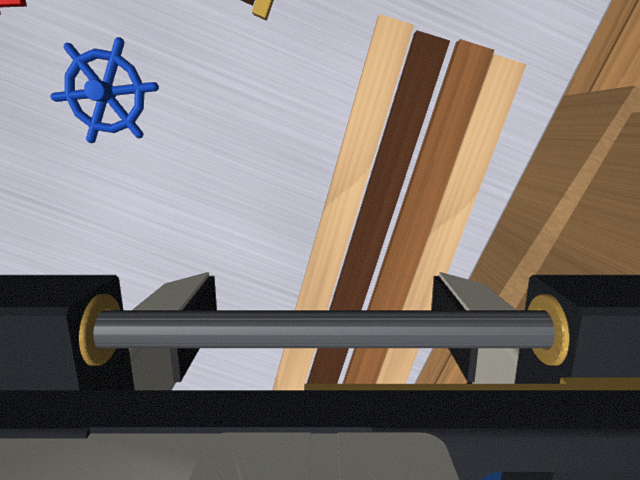

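```bash
cat > h.py <<'E'
import numpy as np,cv2
from scipy.spatial.transform import Rotation as R
def cloud(d):
    K=d["camera_matrix"];T=d["cam_to_world"];z=np.array(d["depth"],float)
    v,u=np.mgrid[:z.shape[0],:z.shape[1]]
    P=np.stack([(u-K[0,2])/K[0,0]*z,-(v-K[1,2])/K[1,1]*z,-z],-1)
    W=P@T[:3,:3].T+T[:3,3]; W[z==0]=np.nan
    return W
def ray(d,uv,zp):
    K=d["camera_matrix"];T=d["cam_to_world"];uv=np.atleast_2d(uv).astype(float)
    r=np.stack([(uv[:,0]-K[0,2])/K[0,0],-(uv[:,1]-K[1,2])/K[1,1],-np.ones(len(uv))],-1)@T[:3,:3].T
    t=(zp-T[2,3])/r[:,2]
    return T[:3,3]+r*t[:,None]
def pix(d,p):
    K=d["camera_matrix"];T=d["cam_to_world"]
    q=(np.atleast_2d(p)-T[:3,3])@T[:3,:3]
    return np.stack([K[0,0]*q[:,0]/-q[:,2]+K[0,2],K[1,1]*-q[:,1]/-q[:,2]+K[1,2]],-1)
def load(n): return dict(np.load(n))
E
python3 - <<'E'
from h import *
for n in ["scene","side"]:
    d=load(n+"0.npz");W=cloud(d);z=W[...,2]
    print(n,np.isnan(z).mean())
    px={"scene":dict(pad=(412,226),block=(431,180),wheelhub=(257,308),dish=(289,273),short=(318,309),restA=(335,236),counter=(470,250),floor=(350,290),div=(463,207)),
        "side":dict(pad=(260,323),block=(240,435),wheelhub=(370,189),dish=(361,219),short=(320,200),long=(345,276),counter=(300,380),floor=(330,215),div=(187,380))}[n]
    for k,(u,v) in px.items(): print(k,np.round(np.nanmedian(W[v-1:v+2,u-1:u+2].reshape(-1,3),0),4))
    big=cv2.resize(d["frame"][:,:,::-1],None,fx=3,fy=3,interpolation=cv2.INTER_CUBIC)
    cr={"scene":[(190,220,420,380)],"side":[(180,150,420,300)]}[n]
    for i,(a,b,c,e) in enumerate(cr): cv2.imwrite(f"pics/{n}0c{i}.png",big[3*b:3*e,3*a:3*c])
E
```

```text
scene 0.0103515625
pad [0.618  0.1233 0.0047]
block [0.5757 0.364  0.0186]
wheelhub [ 0.4527 -0.3768  0.0245]
dish [ 0.4443 -0.2414  0.0207]
short [ 0.5719 -0.3038  0.0237]
restA [ 0.4679 -0.0592  0.0233]
counter [0.7942 0.1147 0.0018]
floor [ 0.5997 -0.2045  0.0151]
div [0.7108 0.2947 0.0029]
side 0.0038313802083333333
pad [0.6175 0.1281 0.0043]
block [0.5704 0.3863 0.0149]
wheelhub [ 0.4449 -0.3639  0.0312]
dish [ 0.4497 -0.2485  0.0184]
short [ 0.578  -0.2973  0.0211]
long [ 0.4508 -0.0323  0.0285]
counter [0.4906 0.244  0.0006]
floor [ 0.5379 -0.2495  0.0134]
div [0.7218 0.2984 0.0058]
```

View pics/scene0c0.png

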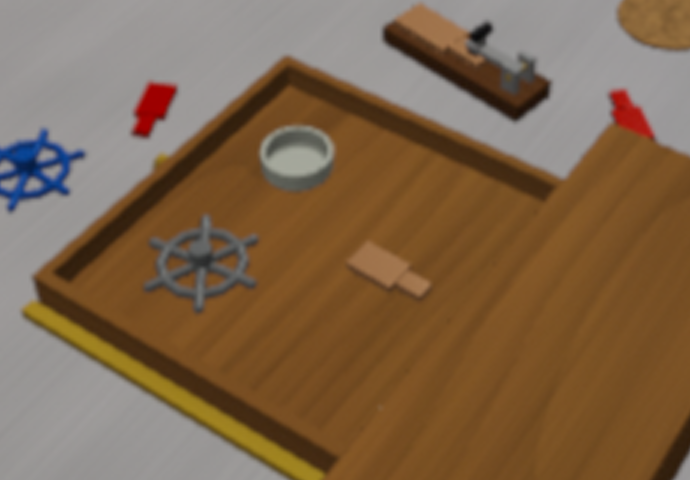

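View pics/side0c0.png

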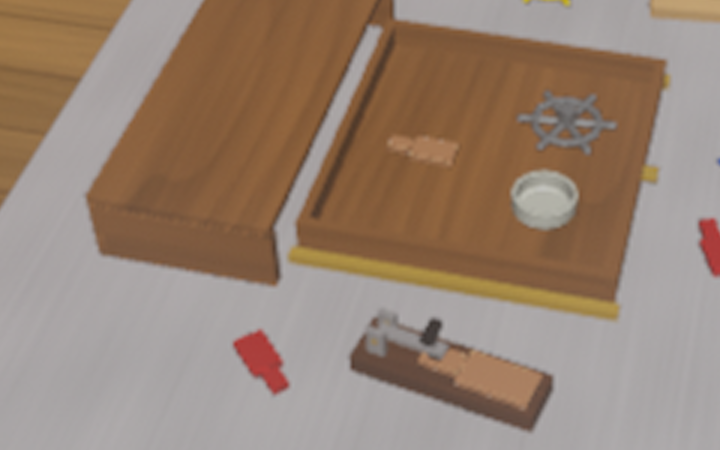

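```bash
cat > seg.py <<'E'
from h import *
def comp(m,uv):
    n,l,st,c=cv2.connectedComponentsWithStats(m.astype(np.uint8),connectivity=8)
    u,v=uv; w=l[v-3:v+4,u-3:u+4]; w=w[w>0]
    return l==np.bincount(w).argmax() if len(w) else m&False
def rect(xy):
    (c,s,a)=cv2.minAreaRect((np.array(xy)*1000).astype(np.float32)); 
    b=cv2.boxPoints((c,s,a)); e=[b[1]-b[0],b[2]-b[1]]; L=max(e,key=np.linalg.norm)
    return np.round(c,1),np.round(sorted(s),1),round(np.degrees(np.arctan2(L[1],L[0]))%180,1)
E
python3 - <<'E'
from seg import *
seeds={"scene":dict(pad=(412,226),block=(431,180),dish=(289,273),short=(316,308),long=(333,232),wheel=(262,300)),
 "side":dict(pad=(260,323),block=(240,435),dish=(361,219),short=(324,201),long=(350,278),wheel=(370,189))}
zp=dict(pad=.004,block=.016,short=.022,long=.028)
for n in ["scene","side"]:
    d=load(n+"0.npz");f=d["frame"];hsv=cv2.cvtColor(f,cv2.COLOR_RGB2HSV);W=cloud(d)
    for k,(u,v) in seeds[n].items(): print(n,k,f[v,u],hsv[v,u])
    ov=f[:,:,::-1].copy()
    for k,(u,v) in seeds[n].items():
        ref=np.median(f[v-2:v+3,u-2:u+3].reshape(-1,3),0)
        m=(np.abs(f.astype(int)-ref).max(-1)<(40 if k=="pad" else 28))
        if k=="wheel": continue
        m=comp(m,(u,v))
        m=cv2.morphologyEx(m.astype(np.uint8),cv2.MORPH_CLOSE,np.ones((3,3)))>0
        cs,_=cv2.findContours(m.astype(np.uint8),cv2.RETR_EXTERNAL,cv2.CHAIN_APPROX_NONE)
        c=max(cs,key=cv2.contourArea)[:,0].astype(float);cv2.drawContours(ov,[c.astype(int)[:,None]],-1,(0,255,0),1)
        if k in zp:
            P=ray(d,c,zp[k])[:,:2]
            if k=="pad": 
                e=cv2.fitEllipse((P*1000).astype(np.float32)); print(k,m.sum(),np.round(e[0],1),np.round(e[1],1))
            else: print(k,m.sum(),*rect(P))
        else: print(k,m.sum(),"bbox z",np.nanpercentile(W[m][:,2],[5,50,95]).round(4))
    # drawer: high points
    o=cv2.resize(ov,None,fx=2,fy=2,interpolation=cv2.INTER_NEAREST)
    cv2.imwrite(f"pics/{n}_seg.png",o[150:750,300:1000] if n=="scene" else o[280:,340:900])
E
```

```text
scene pad [125  92  51] [ 17 151 125]
scene block [184 172 142] [ 21  58 184]
scene dish [165 167 155] [ 35  18 167]
scene short [160 116  77] [ 14 132 160]
scene long [159 114  75] [ 14 135 159]
scene wheel [107  71  37] [ 15 167 107]
pad 548 [618.2 126.3] [93.9 94.8]
block 2897 [422.3 492.6] [310.4 393.6] 100.4
dish 169 bbox z [0.0187 0.0215 0.0406]
short 224 [ 575.3 -301. ] [27.9 64.1] 176.7
long 197 [464.5 -38.8] [33.6 96. ] 169.4
side pad [141 113  86] [ 15  99 141]
side block [184 171 144] [ 20  55 184]
side dish [178 178 168] [ 30  14 178]
side short [166 121  86] [ 13 123 166]
side long [170 127  97] [ 12 110 170]
side wheel [101  97  96] [  6  13 101]
pad 1218 [618.8 128.9] [96.1 97.2]
block 128987 [ 350.3 -102.5] [1176.9 1286.6] 90.1
dish 291 bbox z [0.0164 0.0264 0.0382]
short 190 [ 570.  -298.1] [49.6 76.9] 20.0
long 402 [466.7 -38.3] [39.3 99.6] 167.8
```

View pics/scene_seg.png

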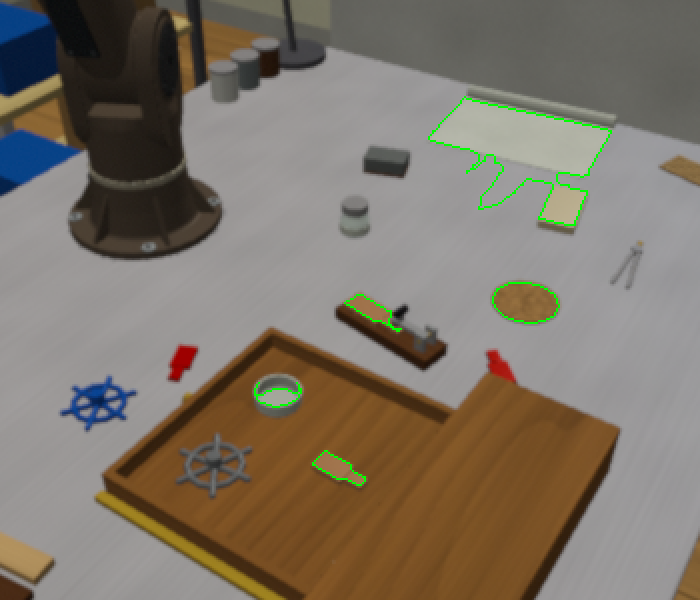

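View pics/side_seg.png

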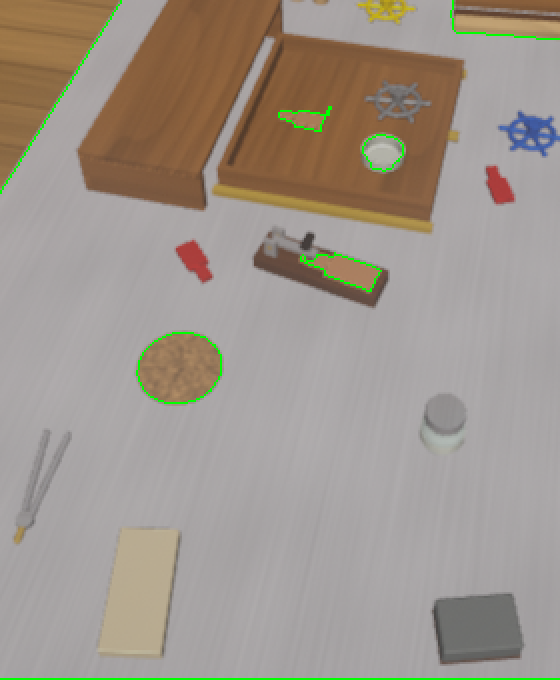

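```bash
cat > m2.py <<'E'
from seg import *
from scipy.optimize import least_squares
import sys
roi={"scene":dict(block=(410,160,450,195),dish=(272,255,306,290),wheel=(232,285,282,328),short=(300,295,340,325)),
 "side":dict(block=(210,390,270,475),dish=(345,203,378,232),wheel=(345,175,392,206),short=(303,190,338,212))}
for n in ["scene","side"]:
    d=load(n+"0.npz");f=d["frame"];hsv=cv2.cvtColor(f,cv2.COLOR_RGB2HSV).astype(int);H,S,V=hsv[...,0],hsv[...,1],hsv[...,2]
    C=d["cam_to_world"][:3,3]
    for k,(a,b,c,e) in roi[n].items():
        m=np.zeros(f.shape[:2],bool)
        if k=="block": mm=(S>35)&(V>160)
        if k=="dish": mm=(S<70)&(V>75)
        if k=="wheel": mm=(S<80)
        if k=="short": mm=(V>135)
        m[b:e,a:c]=mm[b:e,a:c]
        l=cv2.connectedComponentsWithStats(m.astype(np.uint8),connectivity=8); i=1+l[2][1:,4].argmax(); m=l[1]==i
        cs,_=cv2.findContours(m.astype(np.uint8),cv2.RETR_EXTERNAL,cv2.CHAIN_APPROX_NONE); cc=max(cs,key=len)[:,0].astype(float)
        if k=="block": print(n,k,m.sum(),*rect(ray(d,cc,.016)[:,:2]))
        if k=="short": print(n,k,m.sum(),*rect(ray(d,cc,.022)[:,:2]))
        if k=="dish":
            P=ray(d,cc,.038)[:,:2]; c0=P.mean(0); away=c0-C[:2];away/=np.linalg.norm(away)
            for _ in range(3):
                Q=P[(P-c0)@away>0.0]
                r=least_squares(lambda p:np.hypot(*(Q-p).T)-.0300,c0,loss="soft_l1",f_scale=.001);c0=r.x
            print(n,k,m.sum(),c0.round(4),np.abs(r.fun).mean().round(4))
        if k=="wheel":
            P=ray(d,cc,.020)[:,:2]*1000; ce,rr=cv2.minEnclosingCircle(P.astype(np.float32)); 
            rho=np.hypot(*(P-ce).T);ang=np.degrees(np.arctan2(*(P-ce).T[::-1]))
            t=rho>44; a6=ang[t]%60; print(n,k,m.sum(),np.round(ce,1),round(rr,1),np.sort(ang[t]).round(0))
E
python3 m2.py
```

```text
scene block 327 [569.6 385.3] [ 58.1 114.9] 100.5
scene dish 423 [ 0.4485 -0.2482] 0.0008
scene wheel 516 [ 448.3 -372.2] 47.6 [-179. -174. -171. -117. -112. -110.  -57.  -56.  -54.  -51.    1.    3.
    6.    9.   65.   70.  123.  123.  126.  129.]
scene short 223 [ 574.9 -301.3] [28.7 64.5] 174.2
side block 1951 [571.9 386.1] [ 58.7 122.7] 100.0
side dish 362 [ 0.4501 -0.2462] 0.0007
side wheel 345 [ 448.8 -370.2] 50.1 [-177. -177. -171. -166. -115. -110. -109.  -57.  -56.  -51.   -0.    0.
    6.   11.   61.   64.   67.  119.  121.  124.  126.]
side short 342 [ 568.9 -295.9] [81.  89.5] 102.8
```

```bash
python3 - <<'E'
from h import *
from cell import observe
d=load("scene0.npz");a=ray(d,[(285.7,239.3),(202.3,312.3)],.039);print(a.round(4)); 
e=a[1]-a[0];print(np.linalg.norm(e[:2]),np.degrees(np.arctan2(e[1],e[0])))
s=load("side0.npz")
b=ray(s,[(180+665/3,150+60/3),(180+617/3,150+283/3)],.039);print(b.round(4));e=b[1]-b[0];print(np.linalg.norm(e[:2]),np.degrees(np.arctan2(e[1],e[0])))
# rest: side image bottom-front corners: right end & left end top
print(ray(s,[(180+377/3,150+320/3),(180+533/3,150+407/3),(180+551/3,150+377/3)],.020).round(4))
print(ray(d,[(190+389/3,220+32/3),(190+517/3,220+107/3),(190+549/3,220+84/3)],.020).round(4))
# finger knob
print("knob",ray(s,[(180+432/3,150+322/3)],.060).round(4),ray(d,[(190+481/3,220+29/3)],.060).round(4))
st=observe();M=R.from_rotvec(st["ee_rot"]).as_matrix();print(M.round(3), st["position"])
E
```

```text
[[ 0.3732 -0.1569  0.039 ]
 [ 0.3681 -0.4624  0.039 ]]
0.30560973960823906 -90.9668192878839
[[ 0.3657 -0.4614  0.039 ]
 [ 0.3685 -0.149   0.039 ]]
0.31245559191101563 89.48391681850295
[[ 0.5628 -0.0789  0.02  ]
 [ 0.416  -0.0161  0.02  ]
 [ 0.4073 -0.0501  0.02  ]]
[[ 0.4163 -0.0569  0.02  ]
 [ 0.5671 -0.0838  0.02  ]
 [ 0.5763 -0.0413  0.02  ]]
knob [[ 0.5081 -0.0529  0.06  ]] [[ 0.5097 -0.0506  0.06  ]]
[[ 0.932  0.363 -0.   ]
 [ 0.363 -0.932  0.001]
 [-0.    -0.001 -1.   ]] [ 0.22689479 -0.58198479  0.22613335]
```

```bash
cat > plan.py <<'E'
from h import *
from cell import observe,get_image
def plan(wps,st=None):
    """wps: (x,y,z mm, yaw deg of tool y axis mod 180 -> nearest turn)"""
    st=st or observe(); M=R.from_rotvec(st["ee_rot"]).as_matrix(); p=st["position"]*1000
    yw=np.degrees(np.arctan2(M[1,1],M[0,1])); print("t %.2f pos %s yaw %.1f F %s w %.3f q7 %.2f"%(st["clock"],p.round(1),yw,np.round(st["force"],1),st["width"],st["joints"][6]))
    for w in wps:
        t=np.array(w[:3],float); y2=w[3] if len(w)>3 and w[3] is not None else yw
        dl=(y2-yw+180)%360-180
        a=np.radians(yw); ey=np.array([np.cos(a),np.sin(a),0]);ez=np.array([0,0,-1.]);ex=np.cross(ey,ez)
        if p is not None: 
            v=(t-p)
            loc=(M.T@v if w is wps[0] else np.array([ex@v,ey@v,ez@v]))/10
        print("  ->",w,"xyz",loc.round(2).tolist(),"turn",round(-dl,1),"rows>=",int(np.ceil(max(np.linalg.norm(v)/41.7,abs(dl)/7.16))))
        p=t;yw=yw+dl
def snap(n,tag):
    d=get_image(n);cv2.imwrite(f"pics/{n}{tag}.png",d["frame"][:,:,::-1]);np.savez(f"{n}{tag}.npz",**{k:np.array(v) for k,v in d.items()});return d
E
python3 -c "
from plan import *
plan([(310,-440,180,-34),(385,-300,160,-5),(449.5,-247,130,0)])"
```

```text
t 0.15 pos [ 226.9 -582.   226.1] yaw -68.7 F [0.2 0.4 0.1] w 1.000 q7 -0.08
  -> (310, -440, 180, -34) xyz [12.9, -10.21, 4.62] turn -34.7 rows>= 5
  -> (385, -300, 160, -5) xyz [15.8, -1.61, 2.0] turn -29.0 rows>= 5
  -> (449.5, -247, 130, 0) xyz [5.84, 5.96, 3.0] turn -5.0 rows>= 3
```

Emit:
arm_command([
  {"xyz":[12.9,-10.2,4.6],"turn":-34.7,"jaw":40},
  {"xyz":[12.9,-10.2,4.6],"turn":-34.7,"jaw":40},
  {"xyz":[12.9,-10.2,4.6],"turn":-34.7,"jaw":40},
  {"xyz":[12.9,-10.2,4.6],"turn":-34.7,"jaw":40},
  {"xyz":[12.9,-10.2,4.6],"turn":-34.7,"jaw":40},
], force=15)

```text
clock: 0.57
position: [0.3139, -0.432, 0.1784]
ee_rot: [-2.757, -1.493, -0.004]
force: [-0.2, 0.3, -1.1]
width: 0.844
```

```bash
python3 -c "
from plan import *
plan([(385,-300,160,-5),(449.5,-247,130,0)])"
```

```text
t 0.57 pos [ 313.9 -432.   178.4] yaw -33.1 F [-0.2  0.3 -1.1] w 0.844 q7 0.20
  -> (385, -300, 160, -5) xyz [14.93, -1.25, 1.92] turn -28.1 rows>= 4
  -> (449.5, -247, 130, 0) xyz [5.84, 5.96, 3.0] turn -5.0 rows>= 3
```

Emit:
arm_command([
  {"xyz":[14.9,-1.3,1.9],"turn":-28},
  {"xyz":[14.9,-1.3,1.9],"turn":-28},
  {"xyz":[14.9,-1.3,1.9],"turn":-28},
  {"xyz":[14.9,-1.3,1.9],"turn":-28},
  {"xyz":[14.9,-1.3,1.9],"turn":-28},
])

```text
schema error: expected keys xyz, turn, jaw
```

Emit:
arm_command([
  {"xyz":[3,3,1.5],"turn":-5},
  {"xyz":[5.8,6,3],"turn":-5},
  {"xyz":[5.8,6,3],"turn":-5},
  {"xyz":[5.8,6,3],"turn":-5},
])

```text
schema error: expected keys xyz, turn, jaw
```

```bash
python3 -c "
from plan import *
d=snap('wrist','1')
plan([(449.5,-247,130,0)])
print(pix(d,[[.4493,-.2472,.038],[.4485,-.3712,.036],[.575,-.301,.022]]))
"
```

```text
t 0.62 pos [ 312.6 -434.6  179. ] yaw -32.8 F [ 0.1 -0.6 -0.2] w 0.841 q7 0.21
  -> (449.5, -247, 130, 0) xyz [23.17, 1.36, 4.98] turn -32.8 rows>= 6
[[ 346.96357105 -138.38083508]
 [ 441.97430947   45.4333448 ]
 [ 556.23870207 -166.8015024 ]]
```

View pics/wrist1.png

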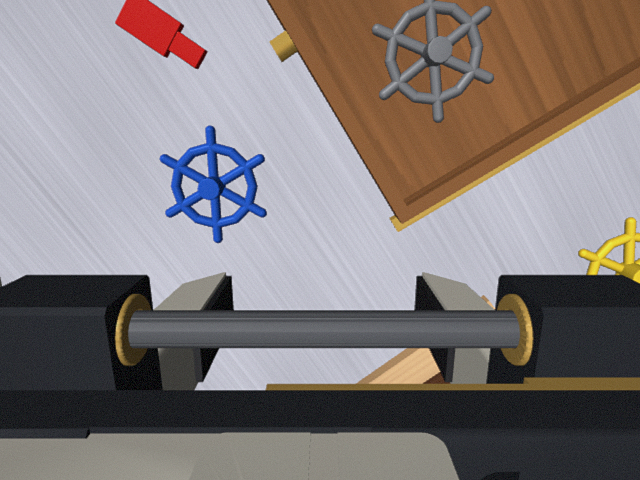

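Emit:
arm_command([
  {"xyz":[15,4.5,3],"turn":-32.8,"jaw":40},
  {"xyz":[15,4.5,3],"turn":-32.8,"jaw":40},
  {"xyz":[15,4.5,3],"turn":-32.8,"jaw":40},
  {"xyz":[15,4.5,3],"turn":-32.8,"jaw":40},
  {"xyz":[15,4.5,3],"turn":-32.8,"jaw":40},
])

```text
clock: 1.03
position: [0.4377, -0.3258, 0.1486]
ee_rot: [-2.203, -2.233, -0.012]
force: [1.4, 0.9, 0.1]
width: 0.843
```

```bash
python3 -c "
from plan import *
d=snap('wrist','2')
plan([(449.5,-247,100,0),(449.5,-247,17,0)])
print(pix(d,[[.4493,-.2472,.038],[.4485,-.3712,.036],[.575,-.301,.022]]))
"
```

```text
t 1.08 pos [ 434.8 -329.3  148.8] yaw 0.9 F [-0.3 -0.3 -0.3] w 0.843 q7 0.41
  -> (449.5, -247, 100, 0) xyz [8.17, 1.61, 4.93] turn 0.9 rows>= 3
  -> (449.5, -247, 17, 0) xyz [0.0, 0.0, 8.3] turn -0.0 rows>= 2
[[345.41524958 115.1408174 ]
 [339.40475341 293.91999469]
 [517.54642255 197.12968273]]
```

View pics/wrist2.png

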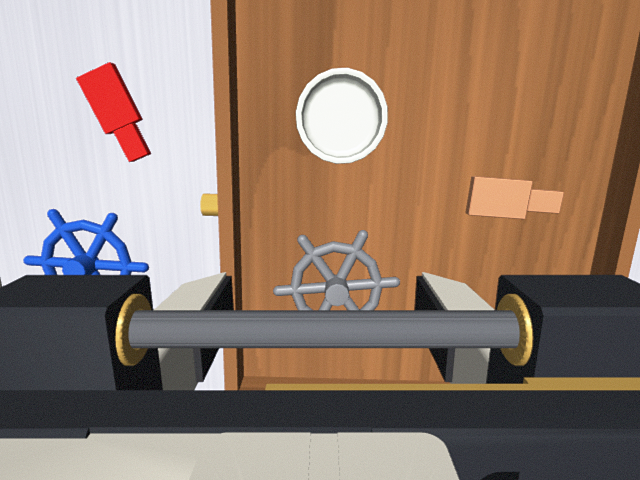

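```bash
python3 -c "
from seg import *
d=load('wrist2.npz');f=d['frame'];h=cv2.cvtColor(f,cv2.COLOR_RGB2HSV).astype(int)
m=np.zeros(f.shape[:2],bool);m[55:175,285:400]=(h[55:175,285:400,1]<60)
m=comp(m,(342,115));c=max(cv2.findContours(m.astype(np.uint8),0,1)[0],key=len)[:,0]
e=cv2.fitEllipse((ray(d,c,.038)[:,:2]*1000).astype(np.float32));print('dish',e)
ref=f[200,500].astype(int);m=(np.abs(f.astype(int)-ref).max(-1)<35);m[:,:455]=0
m=comp(m,(500,200));c=max(cv2.findContours(m.astype(np.uint8),0,1)[0],key=len)[:,0];print('short',m.sum(),rect(ray(d,c,.022)[:,:2]))
print('hub',ray(d,[(336,288)],.036))
"
```

```text
dish ((446.7122497558594, -248.11154174804688), (58.59910202026367, 58.661502838134766), 105.7921371459961)
short 2842 (array([ 574.3, -302.2]), array([27.2, 65. ]), np.float32(176.5))
hub [[ 0.44593463 -0.36665853  0.036     ]]
```

Emit:
arm_command([
  {"xyz":[4,0.7,2],"turn":0.9,"jaw":40},
  {"xyz":[8.1,1.45,4.5],"turn":0.9,"jaw":40},
  {"xyz":[8.1,1.45,8],"turn":0.9,"jaw":40},
  {"xyz":[8.1,1.45,8.5],"turn":0.9,"jaw":40},
  {"xyz":[8.1,1.45,8.5],"turn":0.9,"jaw":40},
])

```text
clock: 1.5
position: [0.4457, -0.2475, 0.0623]
ee_rot: [-2.217, -2.213, -0.003]
force: [-0.8, -0.5, 1.0]
width: 0.842
```

```bash
python3 -c "
from plan import *
plan([(448,-247.7,18,0)])
"
```

```text
t 1.50 pos [ 445.7 -247.5   62.3] yaw -0.1 F [-0.8 -0.5  1. ] w 0.842 q7 0.18
  -> (448, -247.7, 18, 0) xyz [-0.06, 0.25, 4.43] turn -0.1 rows>= 2
```

Now down, close, and a small lift.

Emit:
arm_command([
  {"xyz":[0,0.2,2.2],"turn":0,"jaw":40},
  {"xyz":[0,0.25,4.0],"turn":0,"jaw":40},
  {"xyz":[0,0.25,4.4],"turn":0,"jaw":40},
  {"xyz":[0,0.25,4.4],"turn":0,"jaw":60},
  {"xyz":[0,0.25,4.4],"turn":0,"jaw":110},
], force=12)

```text
clock: 1.92
position: [0.4484, -0.2487, 0.0195]
ee_rot: [-2.22, -2.211, -0.003]
force: [-0.2, 0.3, 0.6]
width: 0.744
```

Emit:
arm_command([
  {"xyz":[0,0,0],"turn":0,"jaw":110},
  {"xyz":[0,0,0],"turn":0,"jaw":110},
  {"xyz":[0,0,0],"turn":0,"jaw":110},
  {"xyz":[0,0,0],"turn":0,"jaw":110},
])

```text
clock: 2.25
position: [0.4492, -0.25, 0.021]
ee_rot: [-2.224, -2.212, -0.003]
force: [-1.3, -2.0, 8.5]
width: 0.644
```

```bash
python3 -c "
from plan import *
snap('wrist','3')
plan([(448,-247.7,18,0),(448,-247.7,100,0)])
"
```

```text
t 2.30 pos [ 449.2 -250.    21. ] yaw -0.3 F [-2.  -2.3  8.4] w 0.646 q7 0.15
  -> (448, -247.7, 18, 0) xyz [0.23, -0.12, 0.3] turn -0.3 rows>= 1
  -> (448, -247.7, 100, 0) xyz [0.0, 0.0, -8.2] turn -0.0 rows>= 2
```

View pics/wrist3.png

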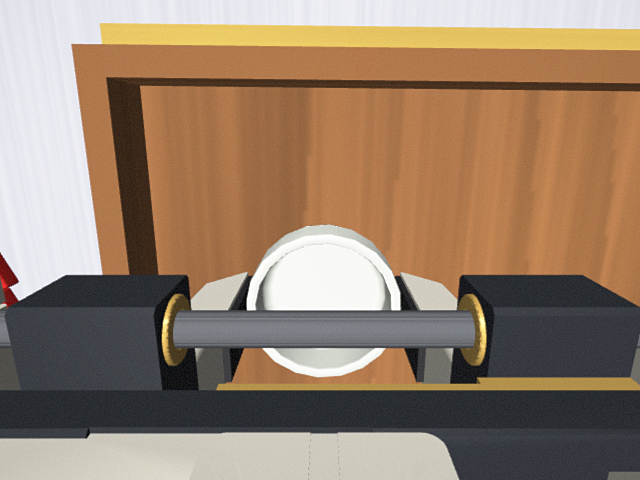

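Emit:
arm_command([
  {"xyz":[0,0,-0.7],"turn":0,"jaw":110},
  {"xyz":[0,0,-1.8],"turn":0,"jaw":110},
  {"xyz":[0,0,-4],"turn":0,"jaw":110},
  {"xyz":[0,0,-7],"turn":0,"jaw":110},
  {"xyz":[0,0,-8.5],"turn":0,"jaw":110},
])

```text
clock: 2.72
position: [0.4505, -0.2505, 0.1097]
ee_rot: [-2.225, -2.214, -0.005]
force: [1.4, -1.3, -1.2]
width: 0.646
```

```bash
python3 -c "
from plan import *
d=load('wrist3.npz');print(ray(d,[(323,235),(323,376),(247,305),(400,305)],.038))
d=snap('wrist','4')
plan([(618,128,150,40)])
"
```

```text
[[ 0.44758119 -0.21854156  0.038     ]
 [ 0.44730799 -0.27659666  0.038     ]
 [ 0.41858675 -0.24588858  0.038     ]
 [ 0.47666548 -0.2460698   0.038     ]]
t 2.77 pos [ 451.7 -251.1  111.6] yaw -0.3 F [ 1.  -0.3  0.2] w 0.643 q7 0.21
  -> (618, 128, 150, 40) xyz [38.0, 16.45, -3.69] turn -40.3 rows>= 10
```

View pics/wrist4.png

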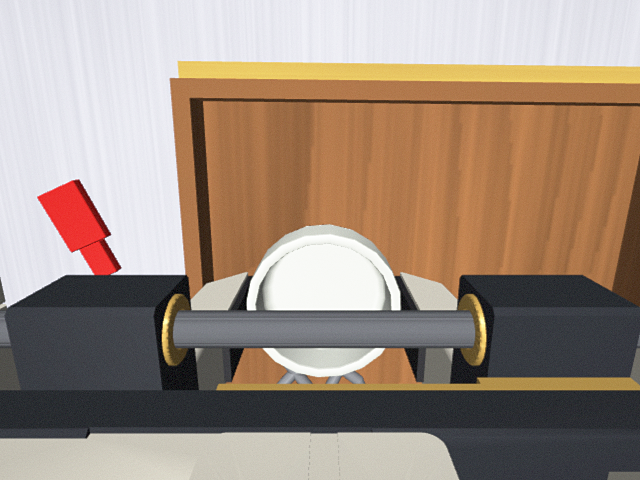

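Emit:
arm_command([
  {"xyz":[1.2,0.5,0],"turn":0,"jaw":110},
  {"xyz":[3.8,1.7,0],"turn":0,"jaw":110},
  {"xyz":[7.3,3.2,0],"turn":0,"jaw":110},
  {"xyz":[11.1,4.9,0],"turn":0,"jaw":110},
  {"xyz":[14.9,6.5,0],"turn":0,"jaw":110},
])

```text
clock: 3.18
position: [0.5177, -0.1, 0.1123]
ee_rot: [2.228, 2.214, 0.007]
force: [1.5, -0.2, -0.4]
width: 0.644
```

Emit:
arm_command([
  {"xyz":[3.5,1.6,0],"turn":0,"jaw":110},
  {"xyz":[6.8,3,0],"turn":0,"jaw":110},
  {"xyz":[9.8,4.4,0],"turn":0,"jaw":110},
  {"xyz":[12,5.4,0],"turn":0,"jaw":110},
  {"xyz":[13,5.8,0],"turn":0,"jaw":110},
])

```text
clock: 3.6
position: [0.5772, 0.0357, 0.113]
ee_rot: [-2.221, -2.22, -0.011]
force: [-0.1, -0.0, -1.2]
width: 0.643
```

```bash
python3 -c "
from plan import *
d=snap('wrist','5')
plan([(618.3,126.3,50,0),(618.3,126.3,12,0)])
print(pix(d,[[.6183,.1286,.004]]))
"
```

```text
t 3.65 pos [577.3  36.  113. ] yaw 0.0 F [ 1.   2.2 -0.6] w 0.641 q7 -0.37
  -> (618.3, 126.3, 50, 0) xyz [8.99, 4.08, 6.37] turn 0.0 rows>= 3
  -> (618.3, 126.3, 12, 0) xyz [0.0, 0.0, 3.8] turn -0.0 rows>= 1
[[390.8338078   90.50092413]]
```

View pics/wrist5.png

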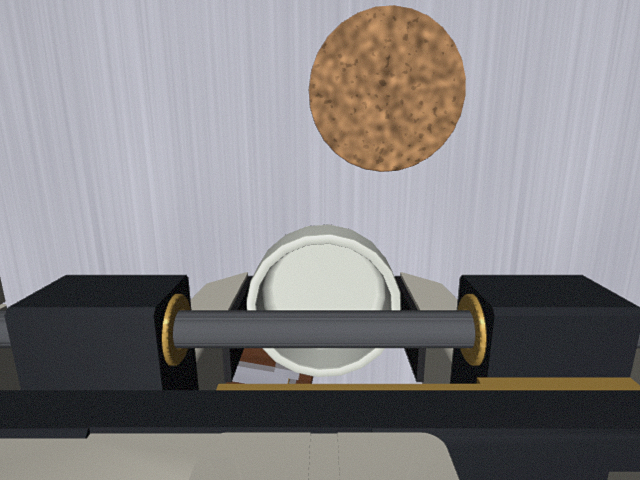

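```bash
python3 -c "
from seg import *
d=load('wrist5.npz');f=d['frame'];h=cv2.cvtColor(f,cv2.COLOR_RGB2HSV).astype(int)
m=(h[...,1]>70);m[200:]=0
m=comp(m,(387,88));c=max(cv2.findContours(m.astype(np.uint8),0,1)[0],key=len)[:,0]
e=cv2.fitEllipse((ray(d,c,.004)[:,:2]*1000).astype(np.float32));print('pad',e)
print(ray(d,[(323,235),(323,376),(247,305),(400,305)],.13))
"
```

```text
pad ((615.777099609375, 127.6768798828125), (97.63103485107422, 97.74665069580078), 19.16075897216797)
[[0.57533198 0.06710334 0.13      ]
 [0.57533659 0.00904318 0.13      ]
 [0.54649943 0.03969739 0.13      ]
 [0.60459425 0.03962513 0.13      ]]
```

Emit:
arm_command([
  {"xyz":[3,1.4,1],"turn":0,"jaw":110},
  {"xyz":[6.2,2.8,3],"turn":0,"jaw":110},
  {"xyz":[8.3,3.8,5.5],"turn":0,"jaw":110},
  {"xyz":[9,4.05,7.3],"turn":0,"jaw":110},
  {"xyz":[9,4.05,8.3],"turn":0,"jaw":110},
])

```text
clock: 4.07
position: [0.6166, 0.1285, 0.0282]
ee_rot: [-2.216, -2.222, -0.008]
force: [-1.2, -0.7, -0.8]
width: 0.644
```

Emit:
arm_command([
  {"xyz":[0,0,0.2],"turn":0,"jaw":110},
  {"xyz":[0,0,0.2],"turn":0,"jaw":110},
  {"xyz":[0,0,0.2],"turn":0,"jaw":110},
])

```text
clock: 4.32
position: [0.6166, 0.1268, 0.0269]
ee_rot: [-2.218, -2.22, -0.007]
force: [-0.5, -0.3, -0.3]
width: 0.641
```

```bash
python3 -c "
from plan import *
plan([(618,126,12,0)])
"
```

```text
t 4.32 pos [616.6 126.8  26.9] yaw 0.1 F [-0.5 -0.3 -0.3] w 0.641 q7 -0.54
  -> (618, 126, 12, 0) xyz [-0.09, 0.14, 1.49] turn 0.1 rows>= 1
```

Emit:
arm_command([
  {"xyz":[0,0.1,0.4],"turn":0,"jaw":110},
  {"xyz":[-0.1,0.15,0.8],"turn":0,"jaw":110},
  {"xyz":[-0.1,0.15,1.2],"turn":0,"jaw":110},
  {"xyz":[-0.1,0.15,1.4],"turn":0,"jaw":110},
  {"xyz":[-0.1,0.15,1.4],"turn":0,"jaw":110},
])

```text
clock: 4.73
position: [0.6177, 0.1256, 0.0124]
ee_rot: [-2.218, -2.22, -0.006]
force: [-0.1, 0.1, -0.8]
width: 0.643
```

```bash
python3 -c "
from plan import *
snap('side','6')
plan([(618,126,11,0)])
"
```

```text
t 4.78 pos [617.8 125.8  12.6] yaw 0.1 F [-0.3  0.1 -1.8] w 0.650 q7 -0.54
  -> (618, 126, 11, 0) xyz [0.02, 0.01, 0.16] turn 0.1 rows>= 1
```

Creep down until contact.

Emit:
arm_command([
  {"xyz":[0,0,0.1],"turn":0,"jaw":110},
  {"xyz":[0,0,0.2],"turn":0,"jaw":110},
  {"xyz":[0,0,0.2],"turn":0,"jaw":110},
])

```text
clock: 5.03
position: [0.618, 0.126, 0.0111]
ee_rot: [-2.218, -2.22, -0.007]
force: [-1.4, -0.0, 2.2]
width: 0.647
```

Emit:
arm_command([
  {"xyz":[0,0,0.1],"turn":0,"jaw":110},
  {"xyz":[0,0,0.1],"turn":0,"jaw":110},
])

```text
clock: 5.2
position: [0.618, 0.126, 0.011]
ee_rot: [-2.218, -2.221, -0.007]
force: [-2.9, -1.2, 9.4]
width: 0.643
```

```bash
python3 -c "
from plan import *
snap('wrist','7');plan([(618,126,11,0)])
"
```

```text
t 5.25 pos [618.  125.9  11. ] yaw 0.1 F [-3.1 -1.2 10.1] w 0.643 q7 -0.54
  -> (618, 126, 11, 0) xyz [0.01, -0.0, 0.0] turn 0.1 rows>= 1
```

Emit:
arm_command([
  {"xyz":[0,0,0],"turn":0,"jaw":85},
  {"xyz":[0,0,0],"turn":0,"jaw":70},
  {"xyz":[0,0,0],"turn":0,"jaw":40},
  {"xyz":[0,0,0],"turn":0,"jaw":40},
  {"xyz":[0,0,0],"turn":0,"jaw":40},
])

```text
clock: 5.67
position: [0.618, 0.126, 0.0109]
ee_rot: [-2.218, -2.221, -0.007]
force: [0.0, -0.9, 0.5]
width: 0.835
```

Emit:
arm_command([
  {"xyz":[0,0,-1],"turn":0,"jaw":40},
  {"xyz":[0,0,-4],"turn":0,"jaw":40},
  {"xyz":[0,0,-8],"turn":0,"jaw":40},
  {"xyz":[-3,0,-12],"turn":0,"jaw":40},
  {"xyz":[-7,0,-13],"turn":0,"jaw":40},
])

```text
clock: 6.08
position: [0.6198, 0.0672, 0.1443]
ee_rot: [-2.21, -2.23, -0.02]
force: [2.0, 0.1, -0.4]
width: 0.843
```

```bash
cat > dish.py <<'E'
from seg import *
import sys
tag=sys.argv[1]
from plan import *
d=snap('wrist',tag)
plan([(448.5,-370,120,35),(448.5,-370,26,35)])
f=d['frame'];h=cv2.cvtColor(f,cv2.COLOR_RGB2HSV).astype(int)
c0=pix(d,[[.618,.1283,.028]])[0].astype(int);print(c0)
m=(h[...,1]>70);m[265:]=0
mm=comp(m,(c0[0]+62,c0[1])) ;c=max(cv2.findContours(mm.astype(np.uint8),0,1)[0],key=len)[:,0]
e=cv2.fitEllipse((ray(d,c,.004)[:,:2]*1000).astype(np.float32));print('pad',e)
fl=cv2.morphologyEx(mm.astype(np.uint8),cv2.MORPH_CLOSE,np.ones((3,3)))
g=np.zeros_like(fl);cv2.drawContours(g,[c[:,None]],-1,1,-1)
hole=(g>0)&(h[...,1]<50); hole=comp(hole,tuple(c0));c=max(cv2.findContours(hole.astype(np.uint8),0,1)[0],key=len)[:,0]
P=ray(d,c,.028)[:,:2]*1000; C=d['cam_to_world'][:2,3]*1000
from scipy.optimize import least_squares
c1=P.mean(0);aw=(c1-C)/np.linalg.norm(c1-C)
for _ in range(3):
    Q=P[(P-c1)@aw>0]; r=least_squares(lambda p:np.hypot(*(Q-p).T)-29.4,c1,loss='soft_l1');c1=r.x
print('dish rim',c1,np.abs(r.fun).mean(),hole.sum())
E
python3 dish.py 8
```

```text
t 6.13 pos [621.3  52.3 144.8] yaw -0.2 F [ 1.  -9.5  0.4] w 0.841 q7 -0.37
  -> (448.5, -370, 120, 35) xyz [-42.3, -17.13, 2.29] turn -35.2 rows>= 11
  -> (448.5, -370, 26, 35) xyz [0.0, 0.0, 9.4] turn -0.0 rows>= 3
[322 142]
pad ((616.1114501953125, 127.87725067138672), (97.53721618652344, 97.68460845947266), 12.988995552062988)
dish rim [616.25802791 128.12993566] 0.182971423074583 6309
```

View pics/wrist8.png

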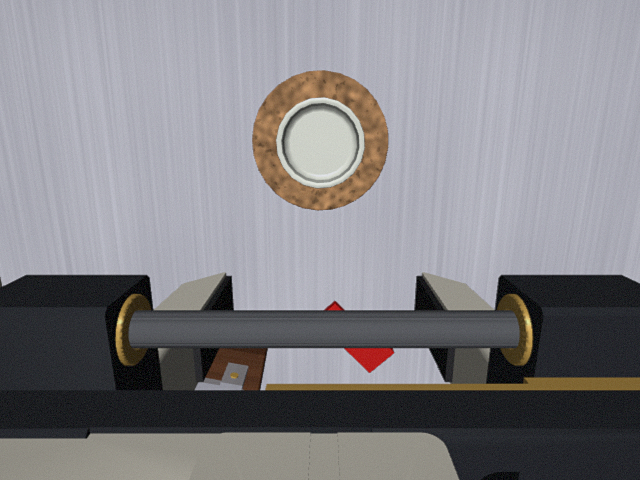

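```bash
python3 -c "
from plan import *
plan([(545,-130,145,-8),(470,-310,145,-17),(410,-453,150,-25)])
"
```

```text
t 6.13 pos [621.3  52.3 144.8] yaw -0.2 F [ 1.  -9.5  0.4] w 0.841 q7 -0.37
  -> (545, -130, 145, -8) xyz [-18.26, -7.55, -0.1] turn 7.8 rows>= 5
  -> (470, -310, 145, -17) xyz [-18.87, -4.92, 0.0] turn 9.0 rows>= 5
  -> (410, -453, 150, -25) xyz [-15.43, -1.56, -0.5] turn 8.0 rows>= 4
```

Emit:
arm_command([
  {"xyz":[-3.5,-1.5,0],"turn":1.5,"jaw":144},
  {"xyz":[-7.3,-3,0],"turn":3,"jaw":144},
  {"xyz":[-11,-4.5,0],"turn":4.5,"jaw":144},
  {"xyz":[-14.6,-6,0],"turn":6,"jaw":144},
  {"xyz":[-18.3,-7.6,0],"turn":7.8,"jaw":144},
])

```text
clock: 6.55
position: [0.5434, -0.1324, 0.1444]
ee_rot: [2.369, 2.055, 0.012]
force: [1.1, -0.8, 0.1]
width: 0.528
```

Emit:
arm_command([
  {"xyz":[-3.7,-1,0],"turn":1.8,"jaw":144},
  {"xyz":[-7.5,-2,0],"turn":3.6,"jaw":144},
  {"xyz":[-11.3,-3,0],"turn":5.4,"jaw":144},
  {"xyz":[-15,-4,0],"turn":7.2,"jaw":144},
  {"xyz":[-18.9,-5,0],"turn":9,"jaw":144},
])

```text
clock: 6.97
position: [0.4662, -0.3138, 0.1442]
ee_rot: [2.524, 1.861, 0.013]
force: [-0.1, -0.3, -0.2]
width: 0.435
```

Emit:
arm_command([
  {"xyz":[-3.7,-0.4,-0.1],"turn":2,"jaw":144},
  {"xyz":[-7.5,-0.8,-0.2],"turn":4,"jaw":144},
  {"xyz":[-11,-1.2,-0.3],"turn":6,"jaw":144},
  {"xyz":[-13.5,-1.4,-0.4],"turn":8,"jaw":144},
  {"xyz":[-14,-1.5,-0.5],"turn":8,"jaw":144},
])

```text
clock: 7.38
position: [0.4066, -0.4487, 0.1488]
ee_rot: [2.655, 1.667, 0.009]
force: [-0.6, -0.9, -0.1]
width: 0.437
```

```bash
python3 -c "
from plan import *
d=snap('wrist','9')
plan([(448.5,-370.5,60,-25),(448.5,-370.5,26,-25)])
print(pix(d,[[.4485,-.3712,.036]]))
"
```

```text
t 7.43 pos [ 407.6 -447.1  148.9] yaw -25.6 F [ 0.3 -0.8 -0.3] w 0.432 q7 0.20
  -> (448.5, -370.5, 60, -25) xyz [8.65, 0.31, 8.92] turn -0.6 rows>= 3
  -> (448.5, -370.5, 26, -25) xyz [0.0, 0.0, 3.4] turn -0.0 rows>= 1
[[330.74264011  97.31368355]]
```

View pics/wrist9.png

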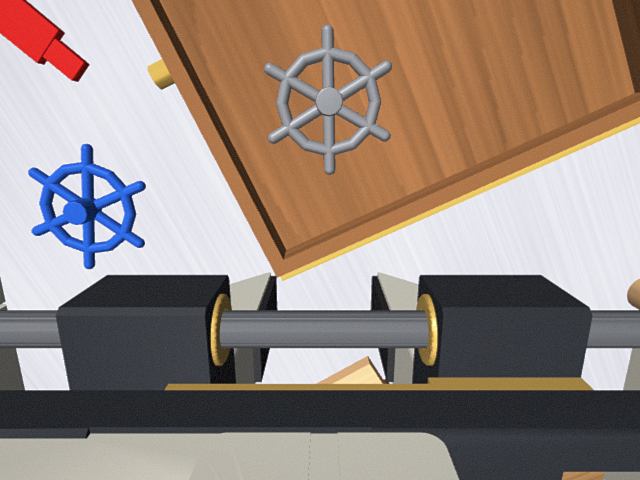

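```bash
python3 -c "
from seg import *
d=load('wrist9.npz');p=ray(d,[(329,101)],.036)[0]*1000;a=np.radians(-25.6);ey=np.array([np.cos(a),np.sin(a)])
print(p,p[:2]+1.9*ey)
f=d['frame'];h=cv2.cvtColor(f,cv2.COLOR_RGB2HSV).astype(int);m=(h[...,1]<50);m[:15]=0;m[185:]=0;m[:,:258]=0;m[:,400:]=0
m=comp(m,(329,101));c=max(cv2.findContours(m.astype(np.uint8),0,1)[0],key=len)[:,0]
print(m.sum(),cv2.minEnclosingCircle((ray(d,c,.019)[:,:2]*1000).astype(np.float32)))
"
```

```text
[ 446.53101207 -372.73957313   36.        ] [ 448.24449387 -373.56053605]
7188 ((446.48779296875, -372.4531555175781), 48.54872131347656)
```

Emit:
arm_command([
  {"xyz":[3,0.2,2],"turn":0,"jaw":144},
  {"xyz":[6,0.4,4.5],"turn":0,"jaw":144},
  {"xyz":[8.4,0.47,7.5],"turn":0,"jaw":144},
  {"xyz":[8.4,0.47,9],"turn":0,"jaw":144},
  {"xyz":[8.4,0.47,9.5],"turn":0,"jaw":144},
])

```text
clock: 7.85
position: [0.4493, -0.369, 0.0518]
ee_rot: [2.652, 1.682, 0.011]
force: [-0.9, -0.0, -0.7]
width: 0.435
```

```bash
python3 -c "
from plan import *
snap('wrist','10')
plan([(448.3,-373,25,-25)])
"
```

```text
t 7.90 pos [ 448.7 -371.    52.3] yaw -25.4 F [-0.  -0.6 -1.1] w 0.436 q7 0.02
  -> (448.3, -373, 25, -25) xyz [-0.21, 0.04, 2.73] turn -0.4 rows>= 1
```

View pics/wrist10.png

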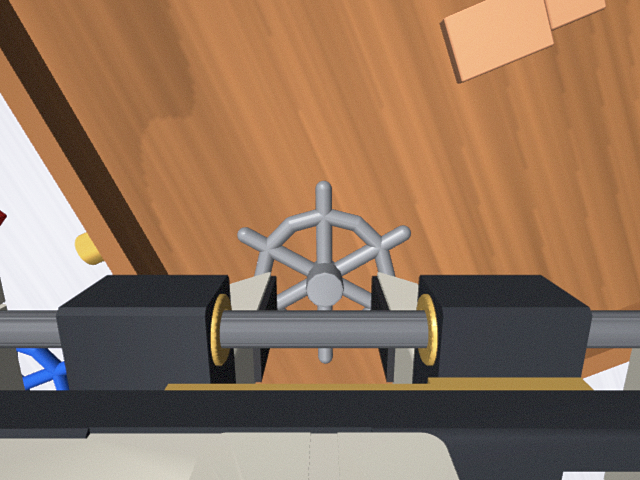

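Emit:
arm_command([
  {"xyz":[-0.1,0,1.2],"turn":-0.4,"jaw":144},
  {"xyz":[-0.2,0,2.4],"turn":-0.4,"jaw":144},
  {"xyz":[-0.2,0,2.75],"turn":-0.4,"jaw":144},
  {"xyz":[-0.2,0,2.75],"turn":-0.4,"jaw":170},
  {"xyz":[-0.2,0,2.75],"turn":-0.4,"jaw":230},
], force=25)

```text
clock: 8.32
position: [0.4477, -0.3732, 0.0249]
ee_rot: [2.648, 1.686, 0.009]
force: [-0.4, 0.1, -0.5]
width: 0.334
```

Emit:
arm_command([
  {"xyz":[0,0,0],"turn":0,"jaw":230},
  {"xyz":[0,0,0],"turn":0,"jaw":230},
  {"xyz":[0,0,0],"turn":0,"jaw":230},
  {"xyz":[0,0,0],"turn":0,"jaw":230},
])

```text
clock: 8.65
position: [0.448, -0.3737, 0.0254]
ee_rot: [2.647, 1.685, 0.01]
force: [0.2, -0.7, 3.6]
width: 0.185
```

```bash
python3 -c "
from plan import *
plan([(448.3,-373,110,-25)])
"
```

```text
t 8.65 pos [ 448.  -373.7   25.4] yaw -25.1 F [ 0.2 -0.7  3.6] w 0.185 q7 0.02
  -> (448.3, -373, 110, -25) xyz [0.11, 0.05, -8.46] turn -0.1 rows>= 3
```

Emit:
arm_command([
  {"xyz":[0,0,-0.6],"turn":0,"jaw":230},
  {"xyz":[0,0,-2],"turn":0,"jaw":230},
  {"xyz":[0,0,-4.5],"turn":0,"jaw":230},
  {"xyz":[0,0,-7.5],"turn":0,"jaw":230},
  {"xyz":[0,0,-9.5],"turn":0,"jaw":230},
])

```text
clock: 9.07
position: [0.4478, -0.3738, 0.1231]
ee_rot: [2.646, 1.684, 0.011]
force: [0.8, -0.7, -0.6]
width: 0.185
```

```bash
python3 -c "
from plan import *
snap('wrist','11')
plan([(500,-240,130,-20),(560,-60,130,-10),(600,55,125,0)])
"
```

```text
t 9.12 pos [ 449.5 -374.9  126.5] yaw -25.0 F [ 1.6 -0.8  2.1] w 0.186 q7 0.06
  -> (500, -240, 130, -20) xyz [14.36, -1.13, -0.33] turn -5.0 rows>= 4
  -> (560, -60, 130, -10) xyz [18.97, -0.52, 0.0] turn -10.0 rows>= 5
  -> (600, 55, 125, 0) xyz [12.02, 1.94, 0.5] turn -10.0 rows>= 3
```

View pics/wrist11.png

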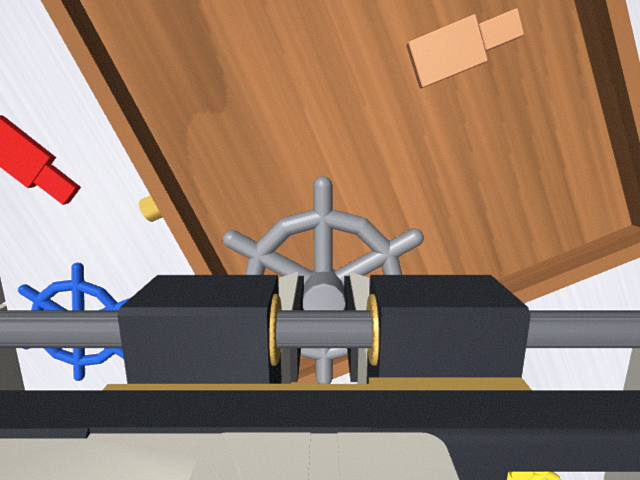

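```bash
python3 -c "
from plan import *
d=load('wrist11.npz')
a=np.radians(-25);ey=np.array([np.cos(a),np.sin(a)]);ex=np.array([-ey[1],ey[0]])
for uv in [(323,179),(325,384),(226,235),(421,235)]:
    p=ray(d,[uv],.119)[0,:2]*1000-np.array([449.5,-374.9]);print(uv,'tool x',(p@ex).round(1),'y',(p@ey).round(1))
"
```

```text
(323, 179) tool x 48.9 y -3.6
(325, 384) tool x -45.4 y -2.6
(226, 235) tool x 25.7 y -43.9
(421, 235) tool x 25.6 y 37.3
```

Emit:
arm_command([
  {"xyz":[1,-0.1,-0.1],"turn":-1,"jaw":230},
  {"xyz":[3.3,-0.3,-0.2],"turn":-2,"jaw":230},
  {"xyz":[6.8,-0.6,-0.3],"turn":-3,"jaw":230},
  {"xyz":[10.5,-0.9,-0.3],"turn":-4,"jaw":230},
  {"xyz":[14.4,-1.1,-0.3],"turn":-5,"jaw":230},
])

```text
clock: 9.53
position: [0.5, -0.238, 0.1293]
ee_rot: [2.566, 1.796, 0.012]
force: [0.7, 0.1, -1.0]
width: 0.182
```

Emit:
arm_command([
  {"xyz":[3.8,-0.1,0],"turn":-2,"jaw":230},
  {"xyz":[7.6,-0.2,0],"turn":-4,"jaw":230},
  {"xyz":[11.4,-0.3,0],"turn":-6,"jaw":230},
  {"xyz":[15.2,-0.4,0],"turn":-8,"jaw":230},
  {"xyz":[18.5,-0.5,0],"turn":-10,"jaw":230},
])

```text
clock: 9.95
position: [0.5585, -0.0586, 0.1291]
ee_rot: [2.395, 2.019, 0.011]
force: [-0.4, -0.2, -0.7]
width: 0.184
```

Emit:
arm_command([
  {"xyz":[3.2,0.5,0.1],"turn":-2,"jaw":230},
  {"xyz":[6,1,0.2],"turn":-4,"jaw":230},
  {"xyz":[8,1.3,0.3],"turn":-6,"jaw":230},
  {"xyz":[9.5,1.5,0.4],"turn":-8,"jaw":230},
  {"xyz":[10,1.6,0.4],"turn":-10,"jaw":230},
])

```text
clock: 10.37
position: [0.5909, 0.041, 0.1248]
ee_rot: [2.203, 2.228, 0.01]
force: [1.3, -0.0, 0.1]
width: 0.181
```

```bash
python3 dish.py 12; python3 -c "
from plan import *
plan([(618,128,60,0)])"
```

```text
t 10.42 pos [591.1  40.  124.9] yaw 0.7 F [ 1.   0.2 -0.6] w 0.183 q7 -0.36
  -> (448.5, -370, 120, 35) xyz [-40.81, -14.79, 0.39] turn -34.3 rows>= 11
  -> (448.5, -370, 26, 35) xyz [0.0, 0.0, 9.4] turn -0.0 rows>= 3
[371  97]
pad ((615.89013671875, 127.72016906738281), (97.56092071533203, 97.74315643310547), 20.119007110595703)
dish rim [615.78098507 127.59503102] 0.15890389032255936 7951
t 10.42 pos [591.1  40.  124.9] yaw 0.7 F [ 1.   0.2 -0.6] w 0.183 q7 -0.36
  -> (618, 128, 60, 0) xyz [8.77, 2.74, 6.51] turn 0.7 rows>= 3
```

View pics/wrist12.png

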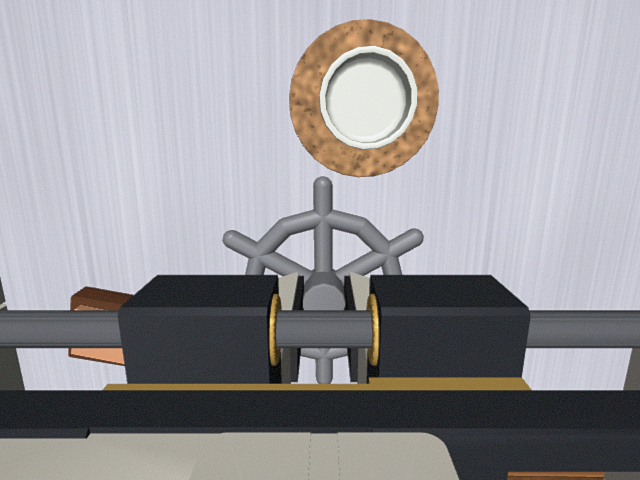

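```bash
python3 -c "
from plan import *
d=snap('wrist','13');s=observe();P=s['position']*1000;M=R.from_rotvec(s['ee_rot']).as_matrix();print(P)
f=d['frame'];h=cv2.cvtColor(f,cv2.COLOR_RGB2HSV)
for uv in [(323,179),(325,384),(226,235),(421,235)]:
    p=(M.T@(ray(d,[uv],(P[2]-7)/1000)[0]*1000-P));print(uv,p.round(1))
p=(M.T@(ray(d,[(323,292)],(P[2]+10.6)/1000)[0]*1000-P));print('hub top',p.round(1))
cv2.imwrite('pics/w13c.png',cv2.resize(f[160:400,200:440,::-1],None,fx=2.5,fy=2.5))
plan([(618,126.8,60,0)])
"
```

```text
[590.86716168  37.89631558 124.87978419]
(323, 179) [51.1 -1.9  6.9]
(325, 384) [-45.1  -0.4   7.1]
(226, 235) [ 27.2 -42.8   6.5]
(421, 235) [27.6 39.9  7.3]
hub top [  8.8  -1.6 -10.6]
t 10.47 pos [590.9  37.9 124.9] yaw 0.4 F [-0.1  0.1 -0.9] w 0.184 q7 -0.36
  -> (618, 126.8, 60, 0) xyz [8.88, 2.71, 6.5] turn 0.4 rows>= 3
```

View pics/w13c.png

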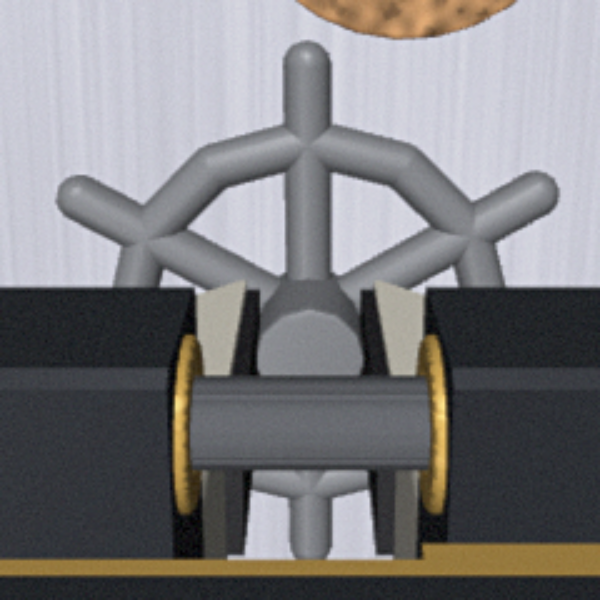

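Emit:
arm_command([
  {"xyz":[3,0.9,0.5],"turn":0.4,"jaw":230},
  {"xyz":[6,1.8,2],"turn":0.4,"jaw":230},
  {"xyz":[8.3,2.5,4.3],"turn":0.4,"jaw":230},
  {"xyz":[8.85,2.7,6.3],"turn":0.4,"jaw":230},
  {"xyz":[8.85,2.7,7.2],"turn":0.4,"jaw":230},
])

```text
clock: 10.88
position: [0.6167, 0.1266, 0.0504]
ee_rot: [2.215, 2.218, 0.005]
force: [-0.1, -0.9, -1.2]
width: 0.188
```

Emit:
arm_command([
  {"xyz":[0,0,0.1],"turn":0,"jaw":230},
  {"xyz":[0,0,0.1],"turn":0,"jaw":230},
  {"xyz":[0,0,0.1],"turn":0,"jaw":230},
])

```text
clock: 11.13
position: [0.617, 0.1244, 0.0502]
ee_rot: [2.217, 2.214, 0.004]
force: [-0.1, -0.6, -0.3]
width: 0.186
```

```bash
python3 -c "
from plan import *
plan([(618,126.5,42,0)])"
```

```text
t 11.13 pos [617.  124.4  50.2] yaw -0.1 F [-0.1 -0.6 -0.3] w 0.186 q7 -0.54
  -> (618, 126.5, 42, 0) xyz [0.22, 0.09, 0.82] turn -0.1 rows>= 1
```

Emit:
arm_command([
  {"xyz":[0.2,0.1,0.3],"turn":0,"jaw":230},
  {"xyz":[0.22,0.1,0.6],"turn":0,"jaw":230},
  {"xyz":[0.22,0.1,0.8],"turn":0,"jaw":230},
  {"xyz":[0.22,0.1,0.8],"turn":0,"jaw":230},
  {"xyz":[0.22,0.1,0.8],"turn":0,"jaw":230},
])

```text
clock: 11.55
position: [0.6181, 0.1264, 0.0423]
ee_rot: [2.217, 2.214, 0.004]
force: [0.1, -0.2, -0.6]
width: 0.185
```

```bash
python3 -c "
from plan import *
d=snap('side','14');f=d['frame'];cv2.imwrite('pics/side14c.png',cv2.resize(f[270:370,190:330,::-1],None,fx=5,fy=5,interpolation=cv2.INTER_CUBIC))
plan([(618,126.5,39.5,0)])"
```

```text
t 11.60 pos [618.1 126.5  42.3] yaw -0.1 F [ 0.5 -0.  -0.7] w 0.182 q7 -0.54
  -> (618, 126.5, 39.5, 0) xyz [-0.0, -0.01, 0.28] turn -0.1 rows>= 1
```

View pics/side14c.png

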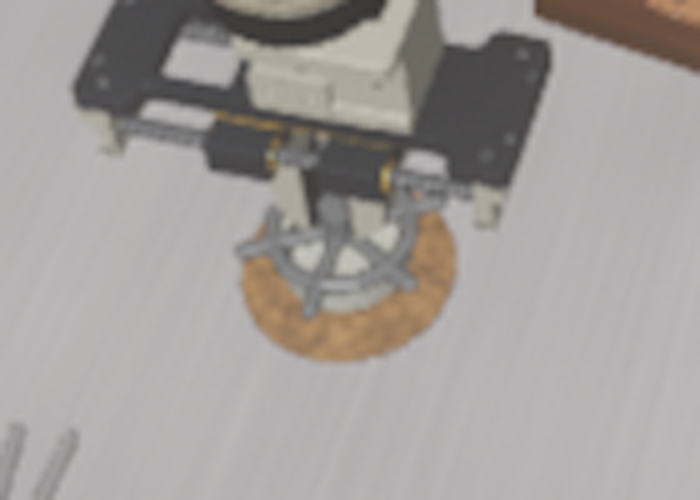

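Just above the rim, centred. Creep to contact.

Emit:
arm_command([
  {"xyz":[0,0,0.1],"turn":0,"jaw":230},
  {"xyz":[0,0,0.2],"turn":0,"jaw":230},
  {"xyz":[0,0,0.25],"turn":0,"jaw":230},
  {"xyz":[0,0,0.25],"turn":0,"jaw":230},
])

```text
clock: 11.93
position: [0.6181, 0.1265, 0.0396]
ee_rot: [2.217, 2.214, 0.004]
force: [-0.4, 0.3, -1.5]
width: 0.179
```

Emit:
arm_command([
  {"xyz":[0,0,0.1],"turn":0,"jaw":230},
  {"xyz":[0,0,0.1],"turn":0,"jaw":230},
])

```text
clock: 12.1
position: [0.6183, 0.1265, 0.0393]
ee_rot: [2.217, 2.214, 0.005]
force: [-1.9, -1.0, 6.5]
width: 0.185
```

```bash
python3 -c "
from plan import *
plan([(618,126.5,39,0)])"
```

```text
t 12.10 pos [618.3 126.5  39.3] yaw -0.1 F [-1.9 -1.   6.5] w 0.185 q7 -0.55
  -> (618, 126.5, 39, 0) xyz [-0.0, -0.03, 0.03] turn -0.1 rows>= 1
```

Emit:
arm_command([
  {"xyz":[0,0,0],"turn":0,"jaw":200},
  {"xyz":[0,0,0],"turn":0,"jaw":180},
  {"xyz":[0,0,0],"turn":0,"jaw":150},
  {"xyz":[0,0,0],"turn":0,"jaw":150},
  {"xyz":[0,0,0],"turn":0,"jaw":150},
])

```text
clock: 12.52
position: [0.6183, 0.1265, 0.0392]
ee_rot: [2.217, 2.214, 0.004]
force: [-0.2, 0.3, 0.5]
width: 0.402
```

Emit:
arm_command([
  {"xyz":[0,0,-0.7],"turn":0,"jaw":150},
  {"xyz":[0,0,-2.5],"turn":0,"jaw":150},
  {"xyz":[0,0,-6],"turn":0,"jaw":150},
  {"xyz":[-3,0,-9.5],"turn":0,"jaw":150},
  {"xyz":[-7,0,-10],"turn":0,"jaw":150},
])

```text
clock: 12.93
position: [0.6196, 0.065, 0.145]
ee_rot: [2.207, 2.221, 0.018]
force: [1.1, -1.3, 1.3]
width: 0.413
```

```bash
python3 -c "
from plan import *
d=snap('wrist','15')
plan([(575,-300,100,90)])"
```

```text
t 12.98 pos [620.3  49.3 144.1] yaw -0.4 F [  1.3 -10.7  -1.8] w 0.410 q7 -0.38
  -> (575, -300, 100, 90) xyz [-34.92, -4.35, 4.65] turn -90.4 rows>= 13
```

View pics/wrist15.png

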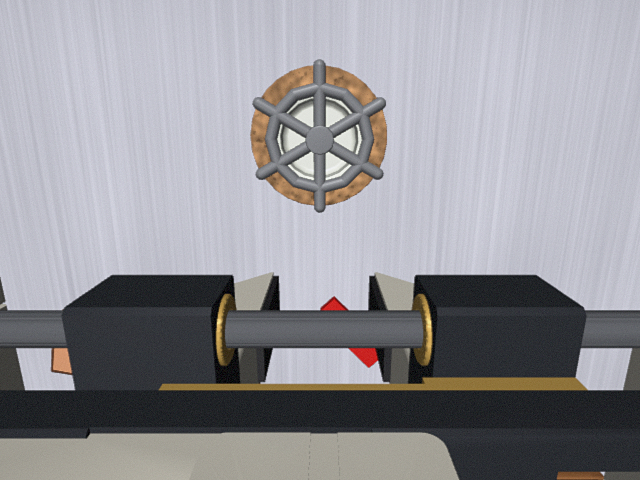

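```bash
python3 -c "
from seg import *
d=load('wrist15.npz');f=d['frame'];h=cv2.cvtColor(f,cv2.COLOR_RGB2HSV).astype(int)
m=(h[...,2]<140)&(h[...,1]<60);m[230:]=0;m=comp(m,(319,140));c=max(cv2.findContours(m.astype(np.uint8),0,1)[0],key=len)[:,0]
print('wheel',m.sum(),cv2.minEnclosingCircle((ray(d,c,.032)[:,:2]*1000).astype(np.float32)))
m=(h[...,1]>70);m[230:]=0;ys,xs=np.nonzero(m);c=cv2.convexHull(np.stack([xs,ys],-1).astype(np.int32))[:,0]
print('pad',cv2.fitEllipse((ray(d,c,.004)[:,:2]*1000).astype(np.float32)))
"

```

```text
wheel 6662 ((616.3564453125, 127.59221649169922), 48.6856689453125)
pad ((616.1218872070312, 127.89106750488281), (98.18772888183594, 98.3301773071289), 168.8136444091797)
```

```bash
python3 -c "
from plan import *
plan([(580,-80,145,-35),(520,-210,145,-69),(482,-295,140,-94)])"
```

```text
t 12.98 pos [620.3  49.3 144.1] yaw -0.4 F [  1.3 -10.7  -1.8] w 0.410 q7 -0.38
  -> (580, -80, 145, -35) xyz [-12.96, -3.94, -0.04] turn 34.6 rows>= 5
  -> (520, -210, 145, -69) xyz [-14.09, 2.54, 0.0] turn 34.0 rows>= 5
  -> (482, -295, 140, -94) xyz [-6.59, 6.57, 0.5] turn 25.0 rows>= 4
```

Emit:
arm_command([
  {"xyz":[-2.5,-0.8,0],"turn":6.9,"jaw":116},
  {"xyz":[-5.2,-1.6,0],"turn":13.8,"jaw":116},
  {"xyz":[-7.8,-2.4,0],"turn":20.7,"jaw":116},
  {"xyz":[-10.4,-3.2,0],"turn":27.6,"jaw":116},
  {"xyz":[-13,-4,0],"turn":34.6,"jaw":116},
])

```text
clock: 13.4
position: [0.5787, -0.0818, 0.1449]
ee_rot: [2.778, 1.435, 0.014]
force: [0.1, -0.5, 0.0]
width: 0.544
```

Emit:
arm_command([
  {"xyz":[-2.8,0.5,0],"turn":6.8,"jaw":116},
  {"xyz":[-5.6,1,0],"turn":13.6,"jaw":116},
  {"xyz":[-8.4,1.5,0],"turn":20.4,"jaw":116},
  {"xyz":[-11.2,2,0],"turn":27.2,"jaw":116},
  {"xyz":[-14,2.5,0],"turn":34,"jaw":116},
])

```text
clock: 13.82
position: [0.5172, -0.2116, 0.1454]
ee_rot: [3.081, 0.551, 0.021]
force: [1.2, -1.3, 0.3]
width: 0.542
```

Emit:
arm_command([
  {"xyz":[-2,2,0.1],"turn":6,"jaw":116},
  {"xyz":[-4,4,0.3],"turn":12,"jaw":116},
  {"xyz":[-5.5,5.5,0.5],"turn":18,"jaw":116},
  {"xyz":[-6.5,6.5,0.5],"turn":24,"jaw":116},
  {"xyz":[-6.5,6.5,0.5],"turn":25,"jaw":116},
])

```text
clock: 14.23
position: [0.4766, -0.2989, 0.1408]
ee_rot: [3.128, -0.146, 0.023]
force: [0.2, -0.3, 0.1]
width: 0.551
```

Emit:
arm_command([
  {"xyz":[0,0,0],"turn":0,"jaw":116},
])

```text
clock: 14.32
position: [0.4767, -0.2986, 0.1409]
ee_rot: [3.129, -0.146, 0.023]
force: [0.3, 1.1, -0.1]
width: 0.546
```

```bash
python3 -c "
from plan import *
d=snap('wrist','16')
plan([(567.5,-301,60,-94),(567.5,-301,16,-94)])
print(pix(d,[[.5755,-.3017,.022]]))
from seg import *
f=d['frame'];print(f[100:130:10,330])
"
```

```text
t 14.37 pos [ 476.6 -298.9  140.9] yaw -95.3 F [-1.1  0.9  1. ] w 0.547 q7 -1.16
  -> (567.5, -301, 60, -94) xyz [8.95, -0.7, 8.22] turn -1.3 rows>= 3
  -> (567.5, -301, 16, -94) xyz [0.0, 0.0, 4.4] turn -0.0 rows>= 2
[[312.37947455  82.11515168]]
[[243 188 140]
 [244 190 143]
 [243 188 141]]
```

View pics/wrist16.png

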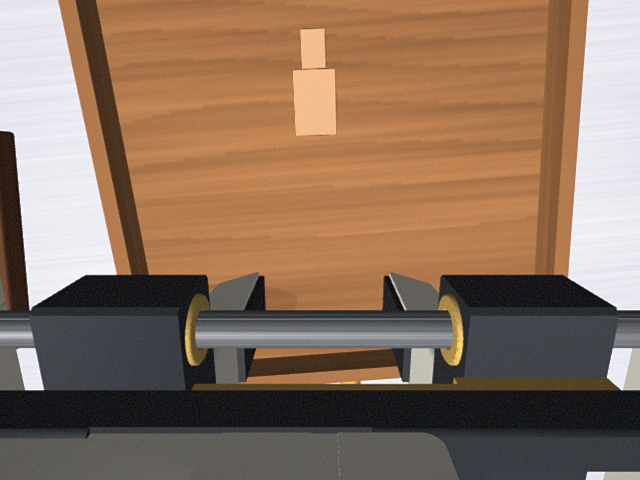

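```bash
python3 -c "
from seg import *
d=load('wrist16.npz');f=d['frame'].astype(int)
m=(np.abs(f-[243,188,140]).max(-1)<30);m=comp(m,(315,105));c=max(cv2.findContours(m.astype(np.uint8),0,1)[0],key=len)[:,0]
print(m.sum(),rect(ray(d,c,.022)[:,:2]))
from plan import *
s=observe();M=R.from_rotvec(s['ee_rot']).as_matrix();print('tilt',M[:,2])
"

```

```text
2684 (array([ 562.8, -301.8]), array([27. , 41.1]), np.float32(176.5))
tilt [ 0.0140085  -0.01055856 -0.99984613]
```

Emit:
arm_command([
  {"xyz":[3,-0.2,2],"turn":-1.5,"jaw":116},
  {"xyz":[6,-0.4,4.5],"turn":-1.5,"jaw":116},
  {"xyz":[8.7,-0.55,7.5],"turn":-1.5,"jaw":116},
  {"xyz":[8.9,-0.55,9.5],"turn":-1.5,"jaw":116},
  {"xyz":[8.9,-0.55,10.3],"turn":-1.5,"jaw":116},
])

```text
clock: 14.78
position: [0.5678, -0.2994, 0.0357]
ee_rot: [3.133, -0.095, 0.018]
force: [-1.0, 0.9, -1.0]
width: 0.545
```

Emit:
arm_command([
  {"xyz":[0,0,0],"turn":0,"jaw":116},
])

```text
clock: 14.87
position: [0.5666, -0.2983, 0.0339]
ee_rot: [3.134, -0.091, 0.012]
force: [-1.1, 1.1, 0.1]
width: 0.545
```

```bash
python3 -c "
from plan import *
plan([(567,-302.2,16,-93.5)])"
```

```text
t 14.87 pos [ 566.6 -298.3   33.9] yaw -93.3 F [-1.1  1.1  0.1] w 0.545 q7 -1.19
  -> (567, -302.2, 16, -93.5) xyz [0.05, 0.38, 1.79] turn 0.2 rows>= 1
```

Emit:
arm_command([
  {"xyz":[0.05,0.38,0.7],"turn":0,"jaw":116},
  {"xyz":[0.05,0.38,1.4],"turn":0,"jaw":116},
  {"xyz":[0.05,0.38,1.75],"turn":0,"jaw":116},
  {"xyz":[0.05,0.38,1.75],"turn":0,"jaw":150},
  {"xyz":[0.05,0.38,1.75],"turn":0,"jaw":210},
], force=15)

```text
clock: 15.28
position: [0.5669, -0.3025, 0.017]
ee_rot: [3.134, -0.092, 0.013]
force: [0.4, 0.2, -0.6]
width: 0.448
```

Emit:
arm_command([
  {"xyz":[0,0,0],"turn":0,"jaw":210},
  {"xyz":[0,0,0],"turn":0,"jaw":210},
  {"xyz":[0,0,0],"turn":0,"jaw":210},
  {"xyz":[0,0,0],"turn":0,"jaw":210},
])

```text
clock: 15.62
position: [0.5672, -0.3028, 0.0176]
ee_rot: [3.134, -0.092, 0.014]
force: [-1.8, 0.2, 5.8]
width: 0.302
```

```bash
python3 -c "
from plan import *
d=snap('wrist','17')
plan([(567,-302.2,110,-93.5)])"
```

```text
t 15.67 pos [ 567.2 -302.8   17.7] yaw -93.4 F [-2.3 -0.5  5.8] w 0.299 q7 -1.18
  -> (567, -302.2, 110, -93.5) xyz [0.06, 0.0, -9.23] turn 0.1 rows>= 3
```

View pics/wrist17.png

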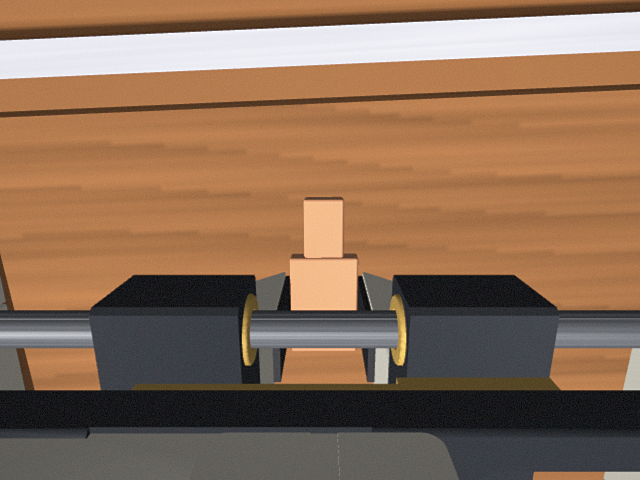

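```bash
python3 -c "
from plan import *
d=load('wrist17.npz');P=np.array([567.2,-302.8,17.7]);M=R.from_euler('z',-93.4+90,degrees=True).as_matrix()
for uv,z in [((323,198),.022),((324,349),.022),((323,257),.022)]: print((M.T@(ray(d,[uv],z)[0]*1000-P)).round(1))
plan([(567,-302.2,110,-93.5),(572,-190,112,-83),(580,-10,112,-65),(588,140,110,-48),(594,220,108,-40)])"
```

```text
[41.4  0.1  4.3]
[-23.5  -0.4   4.3]
[17.6  0.   4.3]
t 15.67 pos [ 567.2 -302.8   17.7] yaw -93.4 F [-2.3 -0.5  5.8] w 0.299 q7 -1.18
  -> (567, -302.2, 110, -93.5) xyz [0.06, 0.0, -9.23] turn 0.1 rows>= 3
  -> (572, -190, 112, -83) xyz [-0.19, -11.23, -0.2] turn -10.5 rows>= 3
  -> (580, -10, 112, -65) xyz [2.99, -17.77, 0.0] turn -18.0 rows>= 5
  -> (588, 140, 110, -48) xyz [7.06, -13.26, 0.2] turn -17.0 rows>= 4
  -> (594, 220, 108, -40) xyz [5.8, -5.54, 0.2] turn -8.0 rows>= 2
```

Emit:
arm_command([
  {"xyz":[0,0,-0.7],"turn":0,"jaw":210},
  {"xyz":[0,0,-2],"turn":0,"jaw":210},
  {"xyz":[0,0,-4.5],"turn":0,"jaw":210},
  {"xyz":[0,0,-7.5],"turn":0,"jaw":210},
  {"xyz":[0,0,-9.3],"turn":0,"jaw":210},
])

```text
clock: 16.08
position: [0.5674, -0.3026, 0.1145]
ee_rot: [3.133, -0.092, 0.019]
force: [0.3, -1.2, 0.3]
width: 0.3
```

Emit:
arm_command([
  {"xyz":[0,-1.2,0],"turn":-2,"jaw":210},
  {"xyz":[-0.1,-3.6,0],"turn":-4,"jaw":210},
  {"xyz":[-0.1,-6.5,0],"turn":-6,"jaw":210},
  {"xyz":[-0.2,-9,0],"turn":-8,"jaw":210},
  {"xyz":[-0.2,-11.3,0],"turn":-10.5,"jaw":210},
])

```text
clock: 16.5
position: [0.5717, -0.1871, 0.114]
ee_rot: [3.127, 0.201, 0.018]
force: [0.4, -0.5, 0.4]
width: 0.302
```

Emit:
arm_command([
  {"xyz":[0.6,-3.5,0],"turn":-3.6,"jaw":210},
  {"xyz":[1.2,-7.1,0],"turn":-7.2,"jaw":210},
  {"xyz":[1.8,-10.7,0],"turn":-10.8,"jaw":210},
  {"xyz":[2.4,-14.2,0],"turn":-14.4,"jaw":210},
  {"xyz":[3,-17.8,0],"turn":-18,"jaw":210},
])

```text
clock: 16.92
position: [0.5783, -0.0046, 0.1132]
ee_rot: [3.054, 0.694, 0.016]
force: [0.6, -0.4, -0.3]
width: 0.302
```

Emit:
arm_command([
  {"xyz":[1.6,-3,0],"turn":-3.5,"jaw":210},
  {"xyz":[3.2,-6,0.1],"turn":-7,"jaw":210},
  {"xyz":[4.8,-9,0.1],"turn":-10.5,"jaw":210},
  {"xyz":[6,-11.2,0.2],"turn":-14,"jaw":210},
  {"xyz":[7,-13.2,0.2],"turn":-17,"jaw":210},
])

```text
clock: 17.33
position: [0.5836, 0.148, 0.1104]
ee_rot: [2.913, 1.147, 0.014]
force: [0.4, -0.9, -0.5]
width: 0.3
```

```bash
python3 -c "
from plan import *
plan([(588,248,60,-40),(588,248,8,-40)])"
```

```text
t 17.33 pos [583.6 148.  110.4] yaw -47.0 F [ 0.4 -0.9 -0.5] w 0.300 q7 -1.28
  -> (588, 248, 60, -40) xyz [7.12, -7.08, 4.98] turn -7.0 rows>= 3
  -> (588, 248, 8, -40) xyz [0.0, 0.0, 5.2] turn -0.0 rows>= 2
```

Emit:
arm_command([
  {"xyz":[2.4,-2.4,0.1],"turn":-2.5,"jaw":210},
  {"xyz":[4.9,-4.8,0.8],"turn":-5,"jaw":210},
  {"xyz":[6.8,-6.6,3],"turn":-7,"jaw":210},
  {"xyz":[7.3,-7.1,6],"turn":-7,"jaw":210},
  {"xyz":[7.3,-7.1,8],"turn":-7,"jaw":210},
])

```text
clock: 17.75
position: [0.5877, 0.2537, 0.0283]
ee_rot: [2.835, 1.333, 0.013]
force: [-0.1, -0.5, -0.4]
width: 0.303
```

Emit:
arm_command([
  {"xyz":[0,0,0.2],"turn":0,"jaw":210},
  {"xyz":[0,0,0.2],"turn":0,"jaw":210},
])

```text
clock: 17.92
position: [0.5859, 0.2543, 0.0252]
ee_rot: [2.835, 1.336, 0.008]
force: [0.1, -0.4, 0.5]
width: 0.306
```

```bash
python3 -c "
from plan import *
d=snap('wrist','18')
plan([(589.2,249.7,6,-40)])"
```

```text
t 17.97 pos [587.2 254.2  26.7] yaw -39.6 F [1.1 0.5 0.6] w 0.300 q7 -1.35
  -> (589.2, 249.7, 6, -40) xyz [-0.23, 0.42, 2.07] turn 0.4 rows>= 1
```

View pics/wrist18.png

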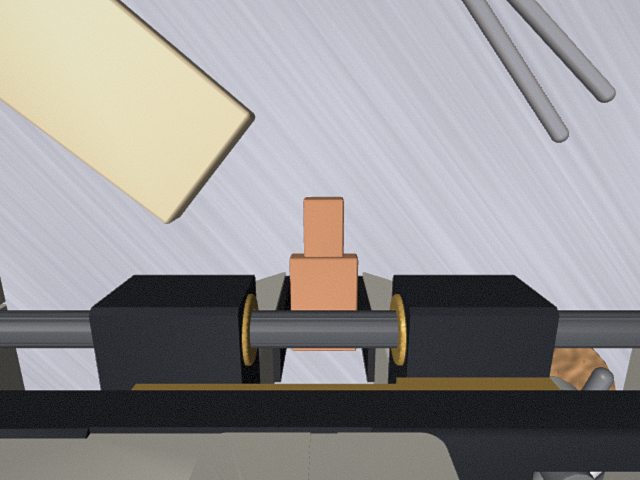

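```bash
python3 -c "
from plan import *
d=load('wrist18.npz');P=ray(d,[(252,116),(168,221)],.016)[:,:2]*1000;print(P,np.linalg.norm(P[0]-P[1]));e=P[0]-P[1];e/=np.linalg.norm(e);n=np.array([-e[1],e[0]])
n=n if n[1]>0 else -n
print(n,np.degrees(np.arctan2(n[1],n[0])),'center',P.mean(0)+60*n)"

```

```text
[[609.35104319 329.25295747]
 [553.22106009 320.13291948]] 56.86607157593847
[-0.16037749  0.98705575] 99.22880792701704 center [571.66340207 383.91628366]
```

Emit:
arm_command([
  {"xyz":[-0.2,0.4,0.8],"turn":0,"jaw":210},
  {"xyz":[-0.2,0.42,1.5],"turn":0,"jaw":210},
  {"xyz":[-0.2,0.42,1.9],"turn":0,"jaw":210},
  {"xyz":[-0.2,0.42,1.9],"turn":0,"jaw":210},
])

```text
clock: 18.3
position: [0.5892, 0.2491, 0.0072]
ee_rot: [2.835, 1.333, 0.011]
force: [-0.4, -0.1, -1.1]
width: 0.301
```

```bash
python3 -c "
from plan import *
plan([(589.2,249.7,4,-40)])"
```

```text
t 18.30 pos [589.2 249.1   7.2] yaw -39.6 F [-0.4 -0.1 -1.1] w 0.301 q7 -1.35
  -> (589.2, 249.7, 4, -40) xyz [0.04, -0.04, 0.31] turn 0.4 rows>= 1
```

Emit:
arm_command([
  {"xyz":[0,0,0.2],"turn":0,"jaw":210},
  {"xyz":[0.05,0,0.32],"turn":0,"jaw":210},
  {"xyz":[0.05,0,0.38],"turn":0,"jaw":210},
  {"xyz":[0.05,0,0.38],"turn":0,"jaw":210},
])

```text
clock: 18.63
position: [0.5897, 0.2493, 0.0037]
ee_rot: [2.835, 1.333, 0.011]
force: [-1.4, -1.5, 3.4]
width: 0.301
```

```bash
python3 -c "
from plan import *
plan([(589.2,249.7,4,-40)])"
```

```text
t 18.63 pos [589.7 249.3   3.7] yaw -39.7 F [-1.4 -1.5  3.4] w 0.301 q7 -1.35
  -> (589.2, 249.7, 4, -40) xyz [0.0, -0.07, -0.03] turn 0.3 rows>= 1
```

Emit:
arm_command([
  {"xyz":[0,0,0],"turn":0,"jaw":165},
  {"xyz":[0,0,0],"turn":0,"jaw":140},
  {"xyz":[0,0,0],"turn":0,"jaw":130},
  {"xyz":[0,0,0],"turn":0,"jaw":130},
])

```text
clock: 18.97
position: [0.5897, 0.2494, 0.0037]
ee_rot: [2.835, 1.333, 0.011]
force: [-0.5, 0.3, 0.4]
width: 0.479
```

Emit:
arm_command([
  {"xyz":[0,0,-0.7],"turn":0,"jaw":130},
  {"xyz":[0,0,-2.5],"turn":0,"jaw":130},
  {"xyz":[0,0,-6],"turn":0,"jaw":130},
  {"xyz":[-3,0,-9.5],"turn":0,"jaw":130},
  {"xyz":[-7,0,-12],"turn":0,"jaw":130},
])

```text
clock: 19.38
position: [0.5504, 0.205, 0.1211]
ee_rot: [2.835, 1.337, 0.018]
force: [0.9, -0.9, 0.7]
width: 0.485
```

```bash
python3 -c "
from plan import *
d=snap('wrist','19');d=snap('side','19')
plan([(506,-49,100,79)])"
```

```text
t 19.48 pos [548.8 198.9 122.5] yaw -39.8 F [-0.3 -0.3 -0.3] w 0.490 q7 -1.28
  -> (506, -49, 100, 79) xyz [-21.79, 12.55, 2.33] turn -118.8 rows>= 17
```

View pics/wrist19.png

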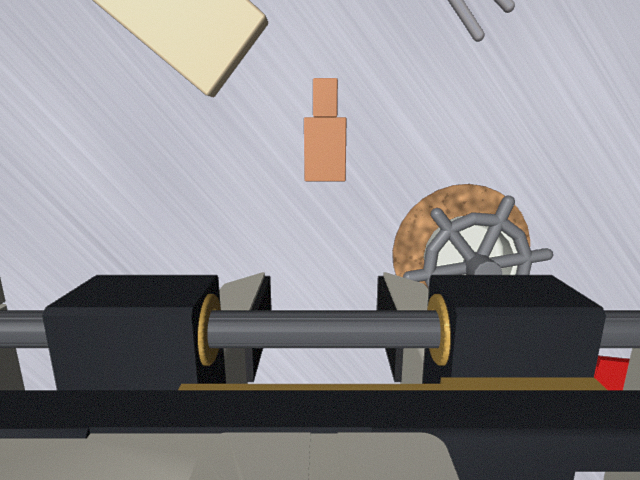

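View pics/side19.png

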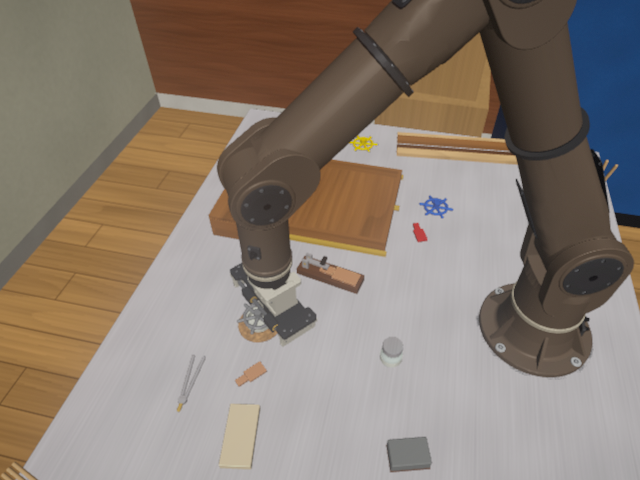

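```bash
python3 -c "
from plan import *
plan([(495,90,160,-70),(424,-35,160,-101)])
from seg import *
d=load('side19.npz');f=d['frame'].astype(int);ref=f[374,254];print(ref)
m=(np.abs(f-ref).max(-1)<35);m=comp(m,(252,374));c=max(cv2.findContours(m.astype(np.uint8),0,1)[0],key=len)[:,0]
print(m.sum(),rect(ray(d,c,.008)[:,:2]))
d=load('wrist19.npz');f=d['frame'].astype(int);ref=f[150,325]
m=(np.abs(f-ref).max(-1)<45);m=cv2.morphologyEx(m.astype(np.uint8),cv2.MORPH_CLOSE,np.ones((5,5)))>0;m=comp(m,(325,150));c=max(cv2.findContours(m.astype(np.uint8),0,1)[0],key=len)[:,0]
print(m.sum(),rect(ray(d,c,.008)[:,:2]))
"

```

```text
t 19.48 pos [548.8 198.9 122.5] yaw -39.8 F [-0.3 -0.3 -0.3] w 0.490 q7 -1.28
  -> (495, 90, 160, -70) xyz [-11.79, 2.89, -3.77] turn 30.2 rows>= 5
  -> (424, -35, 160, -101) xyz [-10.95, 9.32, 0.0] turn 31.0 rows>= 5
[181 138 108]
354 (array([595.8, 258.5]), array([30.5, 65.5]), np.float32(50.8))
3568 (array([594. , 256.9]), array([27. , 64.6]), np.float32(50.2))
```

Emit:
arm_command([
  {"xyz":[-2.4,0.6,-1],"turn":6,"jaw":130},
  {"xyz":[-4.8,1.2,-2],"turn":12,"jaw":130},
  {"xyz":[-7.2,1.8,-3],"turn":18,"jaw":130},
  {"xyz":[-9.6,2.4,-3.8],"turn":24,"jaw":130},
  {"xyz":[-11.8,2.9,-3.8],"turn":30.2,"jaw":130},
])

```text
clock: 19.9
position: [0.4953, 0.0891, 0.1622]
ee_rot: [3.088, 0.536, 0.024]
force: [1.3, -0.6, 0.3]
width: 0.49
```

Emit:
arm_command([
  {"xyz":[-2.2,1.9,0],"turn":6.2,"jaw":130},
  {"xyz":[-4.4,3.8,0],"turn":12.4,"jaw":130},
  {"xyz":[-6.6,5.6,0],"turn":18.6,"jaw":130},
  {"xyz":[-8.8,7.5,0],"turn":24.8,"jaw":130},
  {"xyz":[-10.5,9,0],"turn":31,"jaw":130},
])

```text
clock: 20.32
position: [0.4255, -0.0326, 0.1618]
ee_rot: [3.122, -0.319, 0.027]
force: [0.4, -0.3, -0.2]
width: 0.488
```

Emit:
arm_command([
  {"xyz":[0,0,0],"turn":0,"jaw":130},
  {"xyz":[0,0,0],"turn":0,"jaw":130},
])

```text
clock: 20.48
position: [0.4251, -0.0334, 0.1622]
ee_rot: [3.122, -0.322, 0.027]
force: [0.8, 0.3, -0.1]
width: 0.491
```

```bash
python3 -c "
from plan import *
d=snap('wrist','20')
plan([(424,-35,160,-101)])"
```

```text
t 20.53 pos [425.8 -32.3 162.2] yaw -101.6 F [-0.2  0.4  0.6] w 0.492 q7 -1.82
  -> (424, -35, 160, -101) xyz [-0.13, 0.3, 0.22] turn -0.6 rows>= 1
```

View pics/wrist20.png

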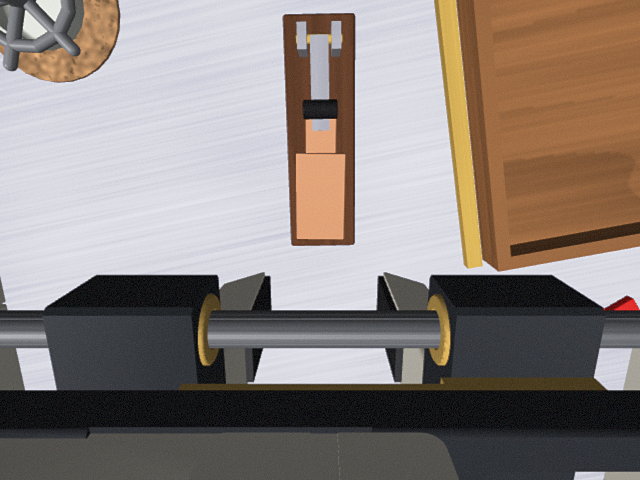

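```bash
python3 -c "
from plan import *
from seg import *
d=load('wrist20.npz')
s=observe();M=R.from_rotvec(s['ee_rot']).as_matrix();print('toolz',M[:,2].round(4))
print('knob',ray(d,[(320.5,109),(303,109),(338,109)],.057)*1000)
f=d['frame'].astype(int);ref=f[200,320]
m=(np.abs(f-ref).max(-1)<35);m=comp(m,(320,200));c=max(cv2.findContours(m.astype(np.uint8),0,1)[0],key=len)[:,0]
print('wide',m.sum(),rect(ray(d,c,.028)[:,:2]))
P=ray(d,[(284,14),(340,14),(354,243.5),(292,244.5)],.020)[:,:2]*1000;print('rest',P,rect(P/1000))
print('hinge cheeks',ray(d,[(301,38),(336,38)],.046)*1000)
"

```

```text
toolz [ 0.0174 -0.0047 -0.9998]
knob [[505.01488363 -48.61537772  57.        ]
 [507.24881359 -37.83793145  57.        ]
 [502.78073281 -59.3938895   57.        ]]
wide 4050 (array([446.5, -35.6]), array([35. , 62.4]), np.float32(167.8))
rest [[572.89179032 -37.21037075]
 [565.16794025 -74.51922501]
 [404.38267727 -53.90331518]
 [413.39350036  -6.56060732]] (array([488.7, -45.4]), array([ 48.2, 162.4]), np.float32(169.2))
hinge cheeks [[550.02977622 -45.4206828   46.        ]
 [545.56051861 -67.00231585  46.        ]]
```

```bash
python3 -c "
from plan import *
plan([(504.8,-49,80,-101.3),(504.8,-49,46,-101.3)])"
```

```text
t 20.53 pos [425.8 -32.3 162.2] yaw -101.6 F [-0.2  0.4  0.6] w 0.492 q7 -1.82
  -> (504.8, -49, 80, -101.3) xyz [7.92, 0.04, 8.36] turn -0.3 rows>= 3
  -> (504.8, -49, 46, -101.3) xyz [0.0, 0.0, 3.4] turn -0.0 rows>= 1
```

Emit:
arm_command([
  {"xyz":[3,0,1],"turn":0,"jaw":130},
  {"xyz":[6,0,3.5],"turn":0,"jaw":130},
  {"xyz":[7.7,0,6.5],"turn":0,"jaw":130},
  {"xyz":[7.9,0,8.2],"turn":0,"jaw":130},
  {"xyz":[7.9,0,8.3],"turn":0,"jaw":130},
], force=10)

```text
clock: 20.95
position: [0.5043, -0.0472, 0.0772]
ee_rot: [3.123, -0.312, 0.02]
force: [-1.1, -0.1, -0.5]
width: 0.493
```

Emit:
arm_command([
  {"xyz":[0,0,0],"turn":0,"jaw":130},
  {"xyz":[0,0,0],"turn":0,"jaw":130},
])

```text
clock: 21.12
position: [0.5044, -0.046, 0.0775]
ee_rot: [3.124, -0.309, 0.02]
force: [0.2, 0.7, 0.8]
width: 0.49
```

```bash
python3 -c "
from plan import *
d=snap('wrist','21')
plan([(504.8,-49,46,-101.3)])"
```

```text
t 21.17 pos [504.6 -46.3  78.1] yaw -101.3 F [ 0.2 -0.3  0.8] w 0.492 q7 -1.76
  -> (504.8, -49, 46, -101.3) xyz [0.02, 0.26, 3.21] turn -0.0 rows>= 1
```

View pics/wrist21.png

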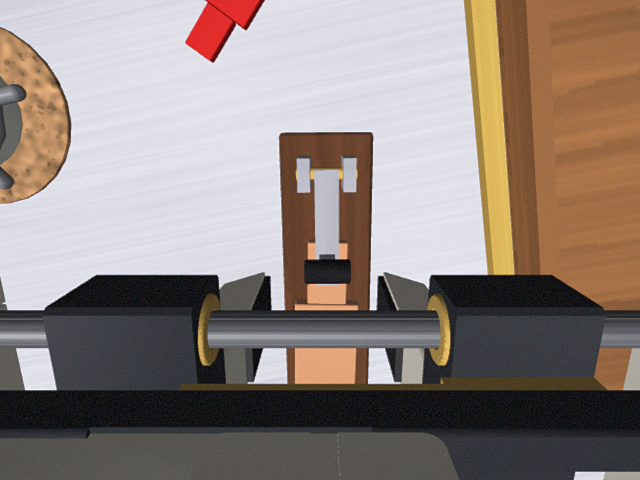

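```bash
python3 -c "
from plan import *
d=load('wrist21.npz');s=observe();M=R.from_rotvec(s['ee_rot']).as_matrix();P=s['position']*1000
print(M[:,2].round(3))
for uv,z in [((328,262),.057),((328,271),.057),((328,282),.054),((327,175),.036)]: w=ray(d,[uv],z)[0]*1000;print(uv,w.round(1),(M.T@(w-P)).round(1))"

```

```text
[ 0.013 -0.004 -1.   ]
(328, 262) [511.2 -49.9  57. ] [ 6.8  2.3 21.2]
(328, 271) [506.8 -49.1  57. ] [ 2.4  2.3 21.1]
(328, 282) [500.3 -47.8  54. ] [-4.3  2.4 24. ]
(327, 175) [548.9 -57.   36. ] [44.9  1.9 42.7]
```

Emit:
arm_command([
  {"xyz":[0.1,0.25,1.2],"turn":0,"jaw":130},
  {"xyz":[0.1,0.25,2.6],"turn":0,"jaw":130},
  {"xyz":[0.1,0.25,3.2],"turn":0,"jaw":130},
  {"xyz":[0.1,0.25,3.2],"turn":0,"jaw":150},
  {"xyz":[0.1,0.25,3.2],"turn":0,"jaw":215},
], force=10)

```text
clock: 21.58
position: [0.5057, -0.0488, 0.0469]
ee_rot: [3.124, -0.309, 0.022]
force: [-0.9, -0.9, 1.0]
width: 0.39
```

Emit:
arm_command([
  {"xyz":[0,0,0],"turn":0,"jaw":215},
  {"xyz":[0,0,0],"turn":0,"jaw":215},
  {"xyz":[0,0,0],"turn":0,"jaw":215},
])

```text
clock: 21.83
position: [0.5064, -0.0481, 0.0477]
ee_rot: [3.125, -0.308, 0.025]
force: [-0.2, 4.0, 5.1]
width: 0.238
```

```bash
python3 -c "
from plan import *
plan([(504.8,-49,46,-101.3)])"
```

```text
t 21.83 pos [506.4 -48.1  47.7] yaw -101.3 F [-0.2  4.   5.1] w 0.238 q7 -1.75
  -> (504.8, -49, 46, -101.3) xyz [-0.14, 0.12, 0.17] turn 0.0 rows>= 1
```

Emit:
arm_command([
  {"xyz":[0.3,0,-0.6],"turn":0,"jaw":215},
  {"xyz":[0.8,0,-1.3],"turn":0,"jaw":215},
  {"xyz":[1.4,0,-1.9],"turn":0,"jaw":215},
  {"xyz":[2.1,0,-2.4],"turn":0,"jaw":215},
  {"xyz":[2.8,0,-2.75],"turn":0,"jaw":215},
])

```text
clock: 22.25
position: [0.5341, -0.0534, 0.0765]
ee_rot: [3.125, -0.308, 0.025]
force: [-0.4, 3.4, -4.5]
width: 0.238
```

```bash
cat > arc.py <<'E'
from plan import *
s=observe();P=s['position']*1000;M=R.from_rotvec(s['ee_rot']).as_matrix()
u=np.array([np.cos(np.radians(-11.3)),np.sin(np.radians(-11.3))])
dx=(P[:2]-[506.4,-48.1])@u;dz=P[2]-47.7
print('t',s['clock'],'P',P.round(1),'F',np.round(s['force'],1),'w',s['width'])
x,z=-45+dx,18+dz;print('knob rel hinge',x,z,'r',np.hypot(x,z),'phi',np.degrees(np.arctan2(z,x)),'theta',np.radians(158.2)-np.arctan2(z,x))
E
python3 arc.py
```

```text
t 22.25 P [534.1 -53.4  76.5] F [-0.4  3.4 -4.5] w 0.23841172296656676
knob rel hinge -16.766415593255303 46.83521297808855 r 49.74585275727685 phi 109.69672690121422 theta 0.8465418135678044
```

Emit:
arm_command([
  {"xyz":[0.85,0,-0.1],"turn":0,"jaw":215},
  {"xyz":[1.7,0,-0.15],"turn":0,"jaw":215},
  {"xyz":[2.5,0,-0.1],"turn":0,"jaw":215},
  {"xyz":[3.3,0,0.1],"turn":0,"jaw":215},
  {"xyz":[4.1,0,0.5],"turn":0,"jaw":215},
])

```text
clock: 22.67
position: [0.5762, -0.0614, 0.0724]
ee_rot: [3.126, -0.308, 0.028]
force: [-0.1, 3.0, 3.4]
width: 0.235
```

```bash
python3 arc.py
```

```text
t 22.6667 P [576.2 -61.4  72.4] F [-0.1  3.   3.4] w 0.23505358401948914
knob rel hinge 26.090391197533265 42.71059248942984 r 50.04900821832998 phi 58.58071693841261 theta 1.7386844879009167
```

Emit:
arm_command([
  {"xyz":[0.5,0,0.4],"turn":0,"jaw":215},
  {"xyz":[0.9,0,0.8],"turn":0,"jaw":215},
  {"xyz":[1.15,0,1.15],"turn":0,"jaw":215},
  {"xyz":[1.3,0,1.4],"turn":0,"jaw":215},
  {"xyz":[1.3,0,1.45],"turn":0,"jaw":215},
])

```text
clock: 23.08
position: [0.5911, -0.0643, 0.0582]
ee_rot: [3.126, -0.308, 0.033]
force: [5.5, 1.9, 4.6]
width: 0.24
```

```bash
python3 arc.py; python3 -c "
from plan import *
d=snap('side','22');f=d['frame'];cv2.imwrite('pics/side22c.png',cv2.resize(f[220:320,260:400,::-1],None,fx=5,fy=5,interpolation=cv2.INTER_CUBIC))"
```

```text
t 23.0833 P [591.1 -64.3  58.2] F [5.5 1.9 4.6] w 0.23986903757318007
knob rel hinge 41.20579882136417 28.510115391542193 r 50.10733016381723 phi 34.67919353986734 theta 2.1558447674479964
```

View pics/side22c.png

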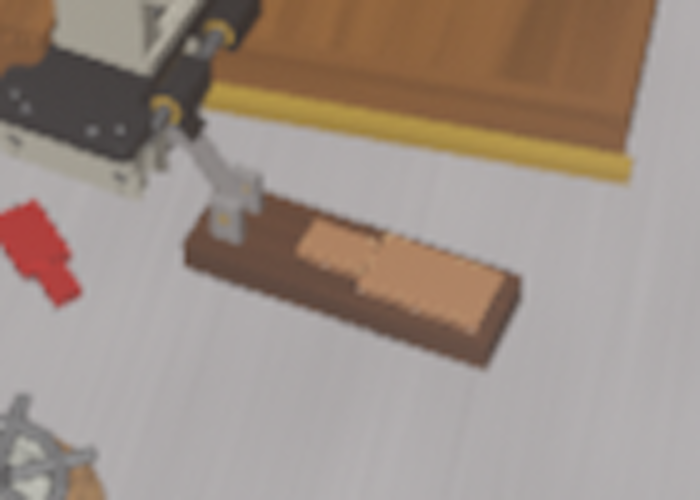

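Emit:
arm_command([
  {"xyz":[0,0,0],"turn":0,"jaw":190},
  {"xyz":[0,0,0],"turn":0,"jaw":150},
  {"xyz":[0,0,0],"turn":0,"jaw":130},
  {"xyz":[0,0,0],"turn":0,"jaw":130},
  {"xyz":[0,0,-1],"turn":0,"jaw":130},
])

```text
clock: 23.55
position: [0.5888, -0.0644, 0.0667]
ee_rot: [3.125, -0.308, 0.026]
force: [-0.4, -0.6, -0.0]
width: 0.469
```

Emit:
arm_command([
  {"xyz":[0,0,-2],"turn":0,"jaw":130},
  {"xyz":[0,0,-5.5],"turn":0,"jaw":130},
  {"xyz":[0,0,-8.5],"turn":0,"jaw":110},
  {"xyz":[-1.5,0,-9.5],"turn":0,"jaw":110},
  {"xyz":[-4.5,0,-9.5],"turn":0,"jaw":110},
])

```text
clock: 23.97
position: [0.547, -0.056, 0.165]
ee_rot: [3.125, -0.31, 0.039]
force: [1.0, 0.4, -0.5]
width: 0.566
```

Emit:
arm_command([
  {"xyz":[-3.5,0,0],"turn":0,"jaw":110},
  {"xyz":[-7,0,0],"turn":0,"jaw":110},
  {"xyz":[-10.5,0,0],"turn":0,"jaw":110},
  {"xyz":[-12.8,0,0],"turn":0,"jaw":110},
  {"xyz":[-13,0,0],"turn":0,"jaw":110},
])

```text
clock: 24.38
position: [0.4145, -0.03, 0.1618]
ee_rot: [3.125, -0.308, 0.034]
force: [-0.6, 0.6, -0.1]
width: 0.569
```

```bash
python3 -c "
from plan import *
d=snap('wrist','23')
plan([(454,-38,22,-101.3)])"
```

```text
t 24.43 pos [417.  -30.2 162.3] yaw -101.3 F [ 0.3 -0.   0.3] w 0.564 q7 -1.82
  -> (454, -38, 22, -101.3) xyz [3.44, 0.06, 14.11] turn 0.0 rows>= 4
```

View pics/wrist23.png

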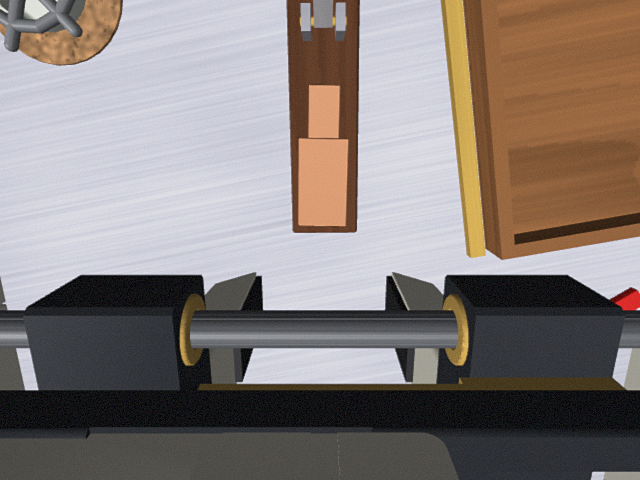

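```bash
python3 -c "
from plan import *
from seg import *
d=load('wrist23.npz');f=d['frame'].astype(int)
m=(np.abs(f-f[180,323]).max(-1)<35);m=cv2.morphologyEx(m.astype(np.uint8),cv2.MORPH_CLOSE,np.ones((5,5)))>0;m=comp(m,(323,180));c=max(cv2.findContours(m.astype(np.uint8),0,1)[0],key=len)[:,0]
print(m.sum(),rect(ray(d,c,.028)[:,:2]))
s=observe();M=R.from_rotvec(s['ee_rot']).as_matrix();print(M[:,2].round(4),M[:,0].round(4))"

```

```text
5722 (array([463.8, -39.6]), array([34.4, 98.8]), np.float32(168.0))
[ 0.024  -0.0033 -0.9997] [ 0.9804 -0.1955  0.0241]
```

Emit:
arm_command([
  {"xyz":[1.5,0,3],"turn":0.5,"jaw":110},
  {"xyz":[3,0,6.5],"turn":0.5,"jaw":110},
  {"xyz":[3.4,0,9.5],"turn":0.5,"jaw":110},
  {"xyz":[3.4,0,11.5],"turn":0.5,"jaw":110},
  {"xyz":[3.4,0,12],"turn":0.5,"jaw":110},
], force=15)

```text
clock: 24.85
position: [0.4528, -0.0376, 0.0405]
ee_rot: [3.123, -0.322, 0.032]
force: [-0.9, 0.3, 0.4]
width: 0.569
```

Emit:
arm_command([
  {"xyz":[0,0,0],"turn":0,"jaw":110},
  {"xyz":[0,0,0],"turn":0,"jaw":110},
])

```text
clock: 25.02
position: [0.4534, -0.0378, 0.0409]
ee_rot: [3.123, -0.323, 0.032]
force: [0.5, 0.8, -0.7]
width: 0.57
```

```bash
python3 -c "
from plan import *
d=snap('wrist','24')
plan([(454,-37.8,22.5,-102)])"
```

```text
t 25.07 pos [453.7 -37.7  41.4] yaw -101.8 F [0.3 0.3 0.7] w 0.569 q7 -1.79
  -> (454, -37.8, 22.5, -102) xyz [-0.01, 0.0, 1.89] turn 0.2 rows>= 1
```

View pics/wrist24.png

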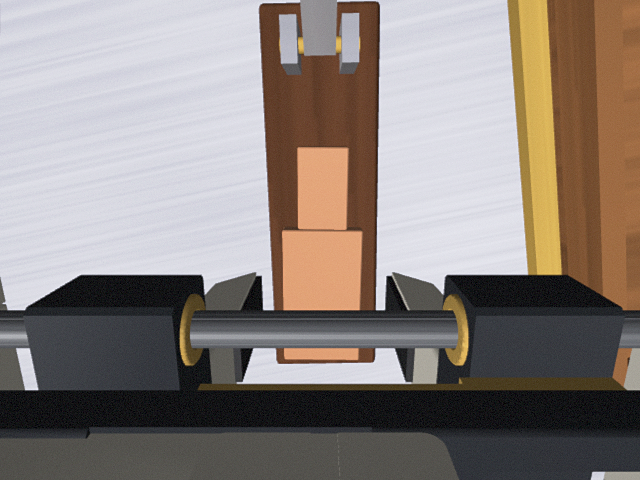

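Emit:
arm_command([
  {"xyz":[0,0,0.8],"turn":0,"jaw":110},
  {"xyz":[0,0,1.5],"turn":0,"jaw":110},
  {"xyz":[0,0,1.85],"turn":0,"jaw":110},
  {"xyz":[0,0,1.85],"turn":0,"jaw":140},
  {"xyz":[0,0,1.85],"turn":0,"jaw":190},
], force=18)

```text
clock: 25.48
position: [0.4539, -0.0378, 0.0228]
ee_rot: [3.123, -0.323, 0.033]
force: [0.4, -0.1, -0.3]
width: 0.469
```

Emit:
arm_command([
  {"xyz":[0,0,0],"turn":0,"jaw":190},
  {"xyz":[0,0,0],"turn":0,"jaw":190},
  {"xyz":[0,0,0],"turn":0,"jaw":190},
  {"xyz":[0,0,0],"turn":0,"jaw":190},
])

```text
clock: 25.82
position: [0.454, -0.0378, 0.023]
ee_rot: [3.123, -0.323, 0.034]
force: [-0.5, -0.3, 0.3]
width: 0.388
```

```bash
python3 -c "
from plan import *
d=snap('wrist','25')
plan([(454,-37.8,120,-102)])
s=observe();M=R.from_rotvec(s['ee_rot']).as_matrix();P=s['position']*1000;print(M[:,2].round(3))
f=d['frame'];cv2.imwrite('pics/w25c.png',f[120:400,200:440,::-1].repeat(2,0).repeat(2,1))
"
```

```text
t 25.87 pos [453.9 -37.8  22.9] yaw -101.8 F [-0.2 -0.1  0.4] w 0.388 q7 -1.79
  -> (454, -37.8, 120, -102) xyz [0.21, -0.01, -9.7] turn 0.2 rows>= 3
[ 0.021 -0.004 -1.   ]
```

View pics/w25c.png

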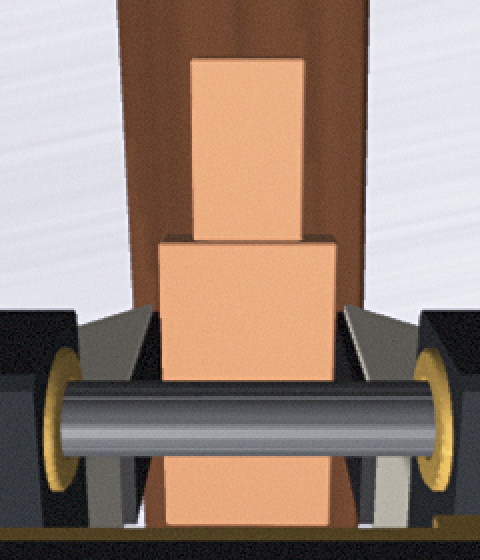

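```bash
python3 -c "
from plan import *
d=load('wrist25.npz');P=np.array([453.9,-37.8,22.9]);a=np.radians(-11.8);ex=np.array([np.cos(a),np.sin(a)])
for uv in [(323.5,149),(323.5,240.5),(323.5,381.5)]: print(((ray(d,[uv],.028)[0,:2]*1000-P[:2])@ex).round(1))
"
```

```text
60.0
24.6
-38.4
```

Emit:
arm_command([
  {"xyz":[0,0,-0.7],"turn":0,"jaw":190},
  {"xyz":[0,0,-2],"turn":0,"jaw":190},
  {"xyz":[0.1,0,-4.5],"turn":0,"jaw":190},
  {"xyz":[0.2,0,-7.5],"turn":0,"jaw":190},
  {"xyz":[0.2,0,-10],"turn":0,"jaw":190},
])

```text
clock: 26.28
position: [0.4538, -0.0379, 0.1249]
ee_rot: [3.123, -0.323, 0.034]
force: [1.4, 0.8, -0.6]
width: 0.388
```

```bash
python3 -c "
from plan import *
d=snap('wrist','26')
plan([(465,60,130,-68),(485,160,130,-33),(530,250,130,2),(572.5,375,100,10.2)])"
```

```text
t 26.33 pos [456.1 -37.9 128.9] yaw -101.8 F [ 1.4 -0.2  2.8] w 0.387 q7 -1.80
  -> (465, 60, 130, -68) xyz [-1.13, -9.77, -0.12] turn -33.8 rows>= 5
  -> (485, 160, 130, -33) xyz [5.6, -8.52, 0.0] turn -35.0 rows>= 5
  -> (530, 250, 130, 2) xyz [10.0, -1.13, 0.0] turn -35.0 rows>= 5
  -> (572.5, 375, 100, 10.2) xyz [12.34, 4.68, 3.0] turn -8.2 rows>= 4
```

View pics/wrist26.png

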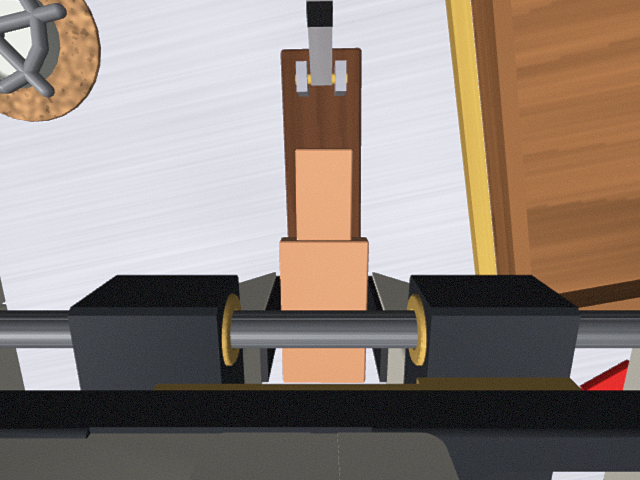

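Emit:
arm_command([
  {"xyz":[-0.2,-1.2,0],"turn":-5,"jaw":190},
  {"xyz":[-0.5,-3.6,0],"turn":-12,"jaw":190},
  {"xyz":[-0.7,-6,0],"turn":-19,"jaw":190},
  {"xyz":[-0.9,-8,0],"turn":-26,"jaw":190},
  {"xyz":[-1.1,-9.8,0],"turn":-33,"jaw":190},
])

```text
clock: 26.75
position: [0.4654, 0.0617, 0.1294]
ee_rot: [3.078, 0.586, 0.043]
force: [-0.2, -0.1, 0.1]
width: 0.386
```

Emit:
arm_command([
  {"xyz":[1,-1.8,0],"turn":-7,"jaw":190},
  {"xyz":[2.1,-3.6,0],"turn":-14,"jaw":190},
  {"xyz":[3.3,-5.3,0],"turn":-21,"jaw":190},
  {"xyz":[4.5,-7,0],"turn":-28,"jaw":190},
  {"xyz":[5.6,-8.5,0],"turn":-35,"jaw":190},
])

```text
clock: 27.17
position: [0.4863, 0.1626, 0.13]
ee_rot: [2.747, 1.49, 0.037]
force: [-0.6, -0.0, -0.6]
width: 0.387
```

Emit:
arm_command([
  {"xyz":[2,-0.3,0],"turn":-7,"jaw":190},
  {"xyz":[4,-0.5,0],"turn":-14,"jaw":190},
  {"xyz":[6,-0.7,0],"turn":-21,"jaw":190},
  {"xyz":[7.5,-0.9,0],"turn":-28,"jaw":190},
  {"xyz":[8.5,-1,0],"turn":-35,"jaw":190},
])

```text
clock: 27.58
position: [0.5247, 0.2411, 0.1313]
ee_rot: [2.16, 2.25, 0.029]
force: [0.2, 0.2, -1.3]
width: 0.387
```

Emit:
arm_command([
  {"xyz":[0,0,0],"turn":-3,"jaw":190},
  {"xyz":[0,0,0],"turn":-6,"jaw":190},
  {"xyz":[0,0,0],"turn":-6,"jaw":190},
])

```text
clock: 27.83
position: [0.5246, 0.241, 0.1313]
ee_rot: [2.036, 2.362, 0.026]
force: [-0.6, -0.1, -0.4]
width: 0.382
```

```bash
python3 -c "
from plan import *
d=snap('wrist','27')
plan([(573.4,373.8,60,10.2),(573.4,373.8,20,10.2)])
s=observe();M=R.from_rotvec(s['ee_rot']).as_matrix();print(M[:,2].round(3))"
```

```text
t 27.88 pos [524.6 240.8 131.3] yaw 8.3 F [0.2 0.6 0. ] w 0.389 q7 -0.64
  -> (573.4, 373.8, 60, 10.2) xyz [12.51, 6.54, 7.24] turn -1.9 rows>= 4
  -> (573.4, 373.8, 20, 10.2) xyz [0.0, 0.0, 4.0] turn -0.0 rows>= 1
[ 0.029 -0.002 -1.   ]
```

View pics/wrist27.png

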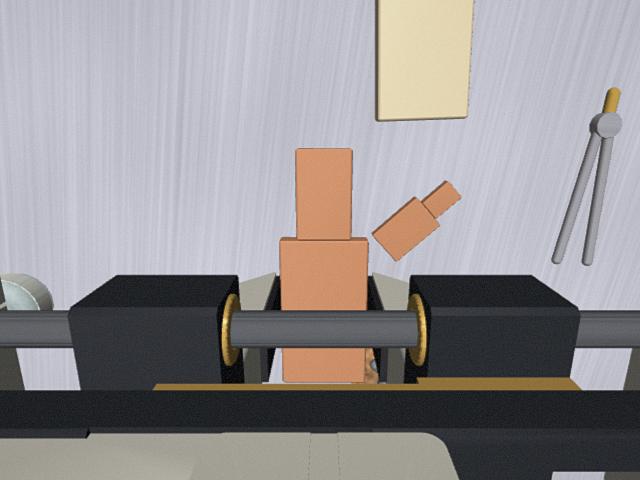

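Emit:
arm_command([
  {"xyz":[1.5,0.8,0],"turn":-1,"jaw":190},
  {"xyz":[5,2.6,1],"turn":-1.9,"jaw":190},
  {"xyz":[8.5,4.4,2.5],"turn":-1.9,"jaw":190},
  {"xyz":[11.3,5.9,4.5],"turn":-1.9,"jaw":190},
  {"xyz":[12.3,6.45,6],"turn":-1.9,"jaw":190},
])

```text
clock: 28.3
position: [0.5723, 0.377, 0.0715]
ee_rot: [2.001, 2.394, 0.03]
force: [-1.4, 1.3, 0.3]
width: 0.388
```

Emit:
arm_command([
  {"xyz":[0,0,0.5],"turn":0,"jaw":190},
  {"xyz":[0,0,0.5],"turn":0,"jaw":190},
  {"xyz":[0,0,0.5],"turn":0,"jaw":190},
])

```text
clock: 28.55
position: [0.5722, 0.3759, 0.0666]
ee_rot: [2.002, 2.392, 0.029]
force: [0.6, -0.2, 0.7]
width: 0.39
```

```bash
python3 -c "
from plan import *
d=snap('wrist','28')
plan([(573.4,373.8,30,10.2)])"
```

```text
t 28.60 pos [572.8 375.6  67.4] yaw 10.1 F [-0.3 -0.6 -0.7] w 0.388 q7 -0.76
  -> (573.4, 373.8, 30, 10.2) xyz [-0.17, -0.08, 3.74] turn -0.1 rows>= 1
```

View pics/wrist28.png

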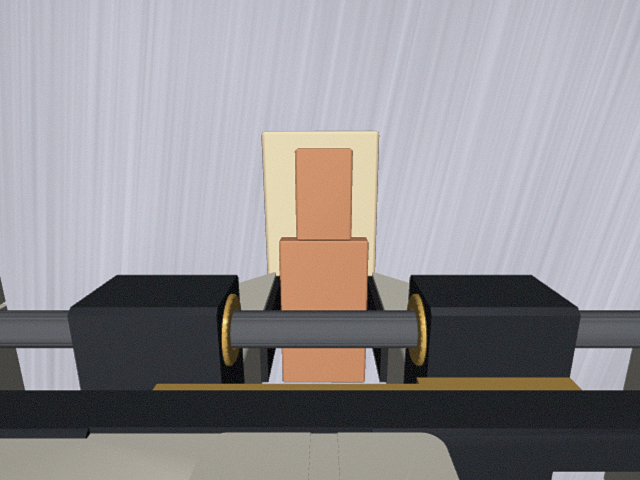

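```bash
python3 -c "
from plan import *
d=load('wrist28.npz');s=observe();M=R.from_rotvec(s['ee_rot']).as_matrix();P=s['position']*1000
f=d['frame'].astype(int);m=(f[...,0]-f[...,2]>20)&(f[...,0]>190);m[300:]=0
ys,xs=np.nonzero(m);print(ys.min(),[ (y,np.nonzero(m[y])[0].min(),np.nonzero(m[y])[0].max()) for y in (130,131,133,140,160,200,240)if m[y].any()])
for uv in [(264,131),(378,131),(321,131),(267,200),(377,200)]: 
    w=ray(d,[uv],.016)[0]*1000;print(uv,w.round(1),(M.T@(w-P)).round(1))
for uv in [(296,200),(351,200),(281,260),(367,260)]:
    w=ray(d,[uv],(P[2]+5)/1000)[0]*1000;print(uv,'blank',(M.T@(w-P)).round(1))"

```

```text
131 [(131, np.int64(265), np.int64(376)), (133, np.int64(262), np.int64(377)), (140, np.int64(263), np.int64(377)), (160, np.int64(264), np.int64(376)), (200, np.int64(266), np.int64(375)), (240, np.int64(267), np.int64(374))]
(264, 131) [530.8 437.3  16. ] [ 68.4 -32.   50.1]
(378, 131) [587.  447.4  16. ] [68.5 25.1 51.8]
(321, 131) [558.8 442.4  16. ] [68.4 -3.6 51. ]
(267, 200) [537.2 403.   16. ] [ 33.5 -31.8  50.3]
(377, 200) [594. 413.  16.] [33.3 25.9 52. ]
(296, 200) blank [ 43.2 -12.6  -5.6]
(351, 200) blank [43.1  8.3 -5. ]
(281, 260) blank [ 19.1 -19.   -5.7]
(367, 260) blank [18.9 15.2 -4.7]
```

Emit:
arm_command([
  {"xyz":[-0.1,-0.05,1.2],"turn":0,"jaw":190},
  {"xyz":[-0.17,-0.1,2.7],"turn":0,"jaw":190},
  {"xyz":[-0.17,-0.12,3.9],"turn":0,"jaw":190},
  {"xyz":[-0.17,-0.12,4.3],"turn":0,"jaw":190},
  {"xyz":[-0.17,-0.12,4.4],"turn":0,"jaw":190},
])

```text
clock: 29.02
position: [0.5728, 0.3725, 0.0223]
ee_rot: [2.003, 2.39, 0.027]
force: [-0.8, -0.3, -0.6]
width: 0.387
```

Emit:
arm_command([
  {"xyz":[0,0,0.1],"turn":0,"jaw":190},
  {"xyz":[0,0,0.1],"turn":0,"jaw":190},
])

```text
clock: 29.18
position: [0.573, 0.3724, 0.0215]
ee_rot: [2.003, 2.39, 0.027]
force: [-0.4, -0.5, -0.6]
width: 0.387
```

```bash
python3 -c "
from plan import *
plan([(573.2,373.9,19,10.2)])"
```

```text
t 29.18 pos [573.  372.4  21.5] yaw 10.1 F [-0.4 -0.5 -0.6] w 0.387 q7 -0.79
  -> (573.2, 373.9, 19, 10.2) xyz [0.15, 0.04, 0.25] turn -0.1 rows>= 1
```

Emit:
arm_command([
  {"xyz":[0.15,0.04,0.1],"turn":0,"jaw":190},
  {"xyz":[0.15,0.04,0.2],"turn":0,"jaw":190},
  {"xyz":[0.15,0.04,0.27],"turn":0,"jaw":190},
  {"xyz":[0.15,0.04,0.27],"turn":0,"jaw":190},
])

```text
clock: 29.52
position: [0.5737, 0.3745, 0.0196]
ee_rot: [2.003, 2.39, 0.03]
force: [0.0, 0.1, 3.8]
width: 0.387
```

```bash
python3 -c "
from plan import *
plan([(573.2,373.9,18.5,10.2)])"
```

```text
t 29.52 pos [573.7 374.5  19.6] yaw 10.1 F [0.  0.1 3.8] w 0.387 q7 -0.79
  -> (573.2, 373.9, 18.5, 10.2) xyz [-0.05, -0.06, 0.11] turn -0.1 rows>= 1
```

Contact; press slightly, release and lift.

Emit:
arm_command([
  {"xyz":[-0.05,-0.05,0.05],"turn":0,"jaw":190},
  {"xyz":[-0.05,-0.05,0.05],"turn":0,"jaw":150},
  {"xyz":[-0.05,-0.05,0.05],"turn":0,"jaw":120},
  {"xyz":[-0.05,-0.05,0.05],"turn":0,"jaw":110},
  {"xyz":[-0.05,-0.05,0.05],"turn":0,"jaw":110},
])

```text
clock: 29.93
position: [0.5731, 0.3738, 0.0188]
ee_rot: [2.003, 2.39, 0.029]
force: [0.2, -0.4, -0.5]
width: 0.554
```

Emit:
arm_command([
  {"xyz":[0,0,-0.7],"turn":0,"jaw":110},
  {"xyz":[0,0,-2.5],"turn":0,"jaw":110},
  {"xyz":[0,0,-6],"turn":0,"jaw":110},
  {"xyz":[-3,0,-9.5],"turn":0,"jaw":110},
  {"xyz":[-7,0,-12],"turn":0,"jaw":110},
])

```text
clock: 30.35
position: [0.5794, 0.3171, 0.1372]
ee_rot: [1.997, 2.397, 0.036]
force: [1.7, 0.6, 0.0]
width: 0.572
```

Emit:
arm_command([
  {"xyz":[-2,0,-1],"turn":0,"jaw":110},
  {"xyz":[-3,0,-1],"turn":0,"jaw":110},
  {"xyz":[-3,0,-1],"turn":0,"jaw":110},
  {"xyz":[-3,0,-1],"turn":0,"jaw":110},
])

```text
clock: 30.68
position: [0.584, 0.2876, 0.1466]
ee_rot: [1.998, 2.397, 0.035]
force: [-0.4, -0.1, 0.3]
width: 0.566
```

```bash
python3 -c "
from plan import *
d=snap('wrist','29');snap('scene','29');snap('side','29')
plan([(573.2,373.9,18.5,10.2)])"
```

```text
t 30.83 pos [583.2 289.3 146. ] yaw 10.5 F [0.4 0.3 0.5] w 0.570 q7 -0.61
  -> (573.2, 373.9, 18.5, 10.2) xyz [8.52, 0.19, 12.75] turn 0.3 rows>= 4
```

View pics/wrist29.png

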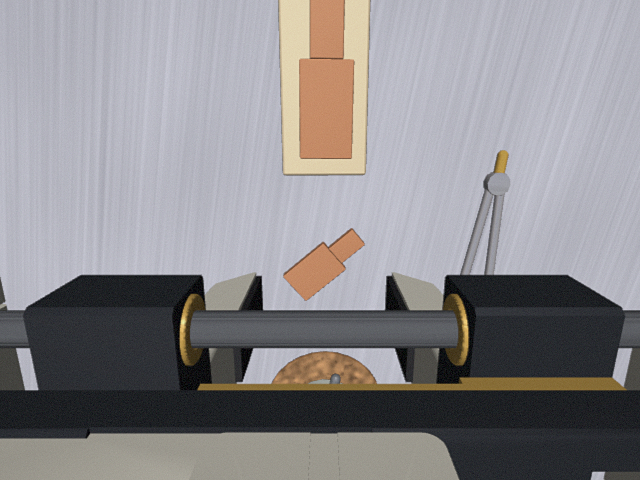

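View pics/scene29.png

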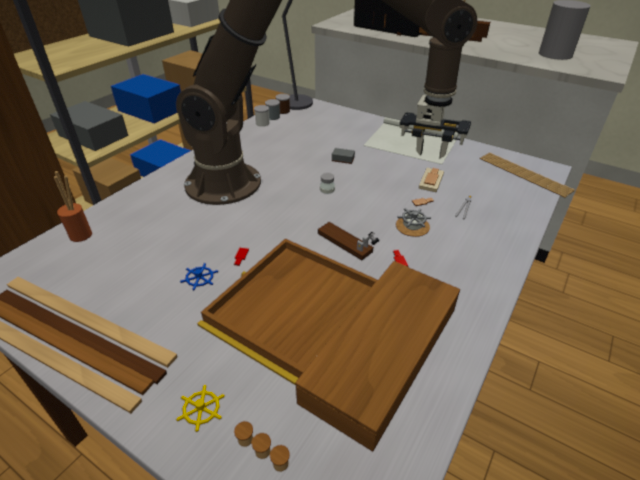

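View pics/side29.png

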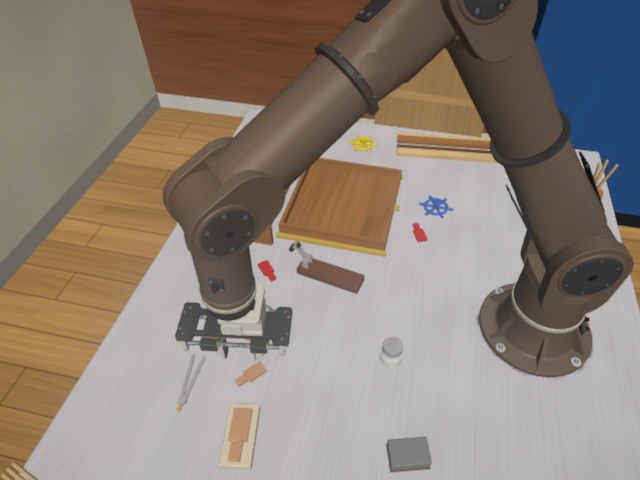

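```bash
python3 -c "
from seg import *
for n,ub,ubk,su in [('side29',(238,430),(240,435),(250,375)),('scene29',(431,178),None,(422,202))]:
    d=load(n+'.npz');f=d['frame'].astype(int)
    h=cv2.cvtColor(d['frame'],cv2.COLOR_RGB2HSV).astype(int)
    roi=np.zeros(f.shape[:2],bool); 
    if n=='side29': roi[395:475,205:270]=1
    else: roi[162:195,410:450]=1
    bl=roi&(h[...,1]>35)&(h[...,2]>100); c=cv2.convexHull(np.stack(np.nonzero(bl)[::-1],-1).astype(np.int32))[:,0]
    print(n,'block',rect(ray(d,c,.016)[:,:2]))
    m=roi&(h[...,1]>85)&(h[...,2]>100);l=cv2.connectedComponentsWithStats(m.astype(np.uint8));i=1+l[2][1:,4].argmax();m=l[1]==i
    c=max(cv2.findContours(m.astype(np.uint8),0,1)[0],key=len)[:,0];print('long',m.sum(),rect(ray(d,c,.024)[:,:2]))
    m=np.zeros_like(roi);u,v=su;m[v-18:v+18,u-22:u+22]=(h[...,1]>85)[v-18:v+18,u-22:u+22];m=comp(m,su)
    c=max(cv2.findContours(m.astype(np.uint8),0,1)[0],key=len)[:,0];print('short',m.sum(),rect(ray(d,c,.008)[:,:2]))
a=load('side0.npz');b=load('side29.npz')
D=np.abs(a['frame'][345:415,170:215].astype(int)-b['frame'][345:415,170:215]).max(-1);print('dividers diff',(D>40).sum())
"

```

```text
side29 block (array([570.8, 385.8]), array([ 60.1, 122.1]), np.float32(100.3))
long 821 (array([572.3, 386.9]), array([34.9, 99.2]), np.float32(100.0))
short 303 (array([596.8, 257.6]), array([28.4, 64.3]), np.float32(49.4))
scene29 block (array([571.8, 379.7]), array([ 60.1, 147.5]), np.float32(100.0))
long 166 (array([572.4, 381.2]), array([ 36.5, 103.7]), np.float32(99.6))
short 95 (array([595.7, 254.9]), array([28.9, 63.8]), np.float32(54.8))
dividers diff 96
```

```bash
python3 -c "
from h import *
a=load('scene0.npz')['frame'];b=load('scene29.npz')['frame']
x=np.hstack([cv2.resize(i[160:270,310:490,::-1],None,fx=2.2,fy=3,interpolation=cv2.INTER_CUBIC) for i in (a,b)]);cv2.imwrite('pics/cmp.png',x);print(x.shape)
a=load('side0.npz')['frame'];b=load('side29.npz')['frame']
D=np.abs(a[358:415,170:215].astype(int)-b[358:415,170:215]).max(-1);print((D>40).sum(),np.argwhere(D>40)[:5])
x=np.hstack([cv2.resize(i[340:420,160:280,::-1],None,fx=3,fy=5,interpolation=cv2.INTER_CUBIC) for i in (a,b)]);cv2.imwrite('pics/cmp2.png',x)
"
```

```text
(330, 792, 3)
0 []
```

View pics/cmp.png

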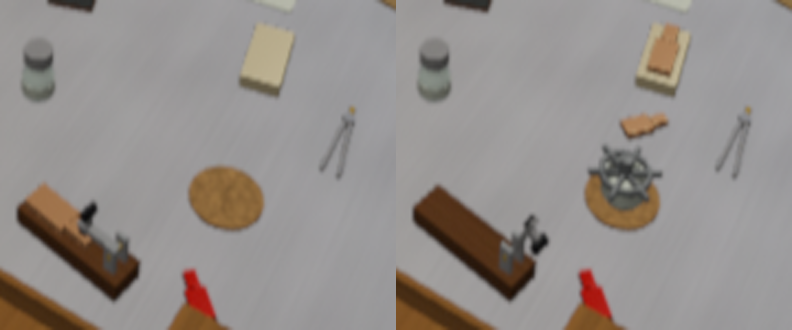

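View pics/cmp2.png

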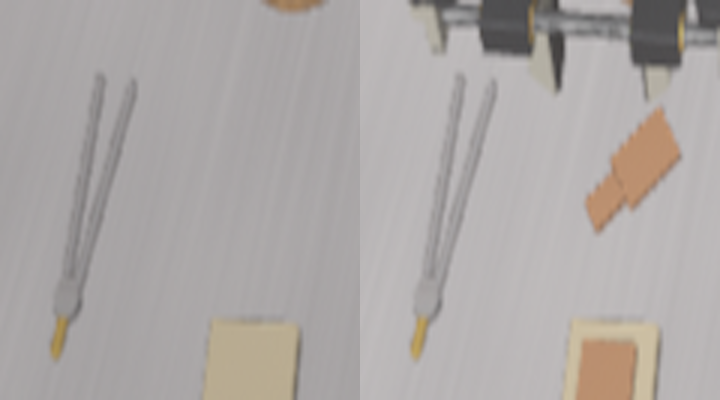

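The before/after crops show every part in its place: wheel level on the dish, finger up, dividers unmoved. Handing in.

```bash
python3 -c "
from cell import sign_off
print(sign_off())"
```

```text
the job is handed in; nothing more can be done
None
```

I finished the job in about 31 s of robot time and handed it in. The dish and casting were lowered until they touched, then released. The finger was swung up to about 2.1 rad before I moved the long blank, and it was still up in the last pictures.

What the last checks showed:
- **Dish and casting:** the dish is within about 0.3 mm of the pad's centre in the wrist picture. The casting is within about 0.4 mm and level, hub up.
- **Short blank:** it lies flat. Measured positions were (594–597, 255–258.5) mm, against a midpoint of about (595, 256.5).
- **Long blank:** it lies flat along the glue block, within about 0.5° of its length. It is off centre by 1–2 mm, which is about the calibration limit.
- **Dividers:** no changed pixels between the first and last side views below row 358. Above that, 96 pixels differed, where the gripper reaches into the picture.

Two measurements disagreed:
- **Wrist camera:** it read about 2 mm off sideways compared with the other two cameras. I corrected for this when placing things.
- **Final scene view:** it put the block's centre about 6 mm from the side view's value, because its mask came out too long (147 mm for a 120 mm block). I relied on the side and wrist views for the block instead.

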